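Clamp the press mould with its draw latch

ROBOT

A 6-joint arm with a two-finger parallel gripper is mounted at the origin on the work surface. World frame = base frame: x ahead of the robot, y to its left, z up, the work surface at z = 0. Lengths are in m, angles in rad, forces in N, time in s.
With the tool pointing down it reaches from about 0.3 to 0.875 m from the base axis. Payload 6.4 kg.
Tool frame: the origin (TCP) lies midway between the tips of the shut fingers; the grasp point (between the pads) lies robot.pinch_z behind it (robot.pinch_z is the distance from the TCP to the grasp point, in m); z points along the fingers, y is the direction in which the jaws open and shut (so a half turn about z gives the same grasp; the last joint's range is limited). The gripper opens to 88 mm and grips with 3 to 60 N. Pads are 18 mm wide; open, the fingers measure 123 mm over their backs; the gripper's body (75 mm by 187 mm) begins 45 mm behind the grasp point.
Start: joints at [-1.398, 0.181, 1.607, -0, 1.354, -0.206], TCP at [0.213, -0.534, 0.239] pointing down, gripper open.
Joint ranges: [-2.99, 2.99], [-0.89, 2.07], [0.3, 2.58], [-1.14, 4.28], [0, 2.63], [-3.12, 3.12]. Speed limits (rad/s): [2.57, 2.57, 3.01, 3.14, 3.14, 3.14].

INTERFACE

Orientations are given as a unit quaternion [x, y, z, w].
In Python, from workcell import state, grab_frame, robot, look_for, cut_out, place_of gives the robot as it stands.
- The arm moves only by the tool play_rows, never from a script. Its argument "increments" is a list of rows, each a list of 5 numbers: the closure, from 0 (fully open) to 1 (shut), then the shift along the world's x, y, z in cm, then the turn about the world's z in degrees. A call has 1 to 20 rows; each row shifts and turns the commanded pose from where the row before left it; what a row does not reach is not made up. A row lasts 1/12 s, in which the tool goes at most 41.7 mm and 7.16 degrees, less where a joint would pass 70% of its speed; a pose out of reach is approached as far as the arm can. A call with a gripper value outside its range is refused whole. The fingers move at their own pace and stop on an object; "grip_force" is the grip in N (left out, the last holds). Time passes only in rows, so rows that do not move let the fingers close. It gives the time, the measured TCP pose, the force and the opening at its end, in the units of the state.
- state(): the state, without advancing time (a new reading comes with each control period).
- grab_frame(name): name is "scene" or "top" or "wrist"; returns a dict with "img" (384x512x3 uint8, red, green, blue), "K" (3x3 intrinsics, pixels), "R" (3x3) and "t" (3): a world point X has camera coordinates R X + t. Camera axes: x right, y down, z forward; pixel columns grow to the right and rows downward; lengths in m; the calibration is good to about 2 mm. A picture is of the moment at which its call begins. There is no depth.
- robot.job_done(): hands the job in, once; it reports no verdict.
Trained networks look in a picture, given as the dict that the camera call returned (one of the last four; its "shot" number tells which), for a name from the list of things; names that differ only in an ending like _2 or _b are one class to them, and where a whole thing is asked for, a point or a joint stands for the part that bears it (a point fixed in the world has none). Each returns a list of dicts, best first, with "score" (0 to 1); they miss things now and then, are a little off and sometimes report something else, mostly with a low value. They report only what shows in the picture. A call takes as long as a camera call.
- look_for(name, picture): "box" ([left, top, width, height] in pixels, round what is visible of it).
- cut_out(name, picture): "pixels" (384x512 bool, what is visible of it) and "box" ([left, top, width, height] in pixels, round what is visible of it).
- place_of(name, picture): "pixel" ([column, row] in pixels: a listed point, or the origin of a listed thing).
The state is a dict: "time": time; "joint_positions": joint angles; "joint_velocities": joint speeds; "joint_efforts": joint torques, N m; "eef_pos": TCP position; "eef_rot": TCP orientation; "contact_force": force on the tool from outside, world axes, zero at the start; "moment": the same for the moment, N m; "finger_gap": opening from 0.0 (shut) to 1.0 (fully open).
Only numpy, scipy, OpenCV 4.12 (cv2) and the standard library are available. Lean on these libraries where they do the work, as an engineer would, in place of code of your own. Each camera call takes 0.05 s, during which the arm holds its last target.

TASK

Clamp the two-part press mould shut: hook the crossbar of the draw latch's loop behind the brass keeper, then throw the red lever right over centre until it snaps down onto its rubber rest and the loop is tight. Feel for the keeper gently (half a kilo of push at most), do not ram the loop against the keeper or the lever onto its rest, and leave the other things on the table alone.

Things in the scene. Friction and masses are not known exactly. Their poses are not given: they have to be found in the camera images.
- mould: Bolted-down two-part metal mould, 242 mm long (x) x 120 wide (y) x 92 high, on a white board 272 x 136 x 12; dark dots on its sides. Origin: centre of the underside, z up, x runs along the latch from lever to keeper. Lever pivot (axis along y) at (-15, 0, 112). Never moves.
- cover: Far half of the mould (x 26 to 129), fixed, carries the brass keeper. Origin and axes as mould. The keeper is clamped in a slot and its setting differs: its hook face lies anywhere from x = 51.5 to 63.5 (y = 0). No reading tells where; find it by feel or by looking.
- lever: Latch lever, steel strip 22 wide (y), 5 thick, red end, 72 long. Origin on its pivot, x along the handle, y the mould's y. Starts 61 to 79 degrees above the mould's +x; stays where left (1 N at the end moves it). Thrown up, back and down to the mould's -x, about 110 degrees, onto the rest; closed it is level, end 0 to 4 degrees low. Hooked, throwing it takes up to about 12 N near its end.
- lever_end (a point): Middle of the lever's end edge, 72 mm from the pivot. With the loop hooked, the pull passes dead centre when the handle is still about 14 degrees above level (end 17 mm above the pivot); from about 7 degrees above level the loop's springs snap it down by themselves.
- rest: Black rubber rest 12 x 26 x 14.5 mm on the mould's top, on which the closed lever lies, 58 mm from the pivot towards -x. Origin: centre of its underside.
- loop: Two sprung rods 34 mm apart with the crossbar at their end. Origin: pin on the lever, 18 mm from its pivot, 12 degrees ahead of the handle in the closing sense. x along the rods to the bar, y the mould's y. Stiff on the pin: stays where left (starts 3 to 32 degrees above level) and follows the lever up unless the bar is under the nose. Springs: bar draws out 18 mm (24 N, then 3 N per mm).
- bar (a point): Centre of the loop's 5 mm round steel crossbar (39 mm long, along y), 84 mm from the pin. Same axes as the loop.
- tab (a point): Grip point of the yellow pull tab on a short stalk beyond the crossbar: 16 mm wide (y), 6 thick (x), 34 tall. With the loop level the tab is upright, from 3 below to 31 mm above the bar's centre; this point lies 38 mm beyond (+x) and 15 mm above the bar's centre. Loop's axes.
- mallet: Bystander: hammer, lying. Origin: centre of its underside.
- spanner: Bystander: steel spanner, lying. Origin: centre of its underside.
- scraper: Bystander: flat scraper, lying. Origin: centre of its underside.
- brush: Bystander: brush, lying. Origin: centre of its underside.
- bowl: Bystander: steel bowl, 120 mm wide, 50 high. Origin: centre of its underside.
- jar: Bystander: white jar with blue cap, 64 mm wide, 85 high. Origin: centre of its underside.
- gasket: Bystander: blue ring, 64 mm wide, 8 high. Origin: centre of its underside.
- keeper_middle (a point): On the mould's top, where the hook face stands at mid setting. Keeper 24 wide (y). From the true hook face in x, heights over the top: floor 0 to 13.5, 13.5 high; post -10 to 0, top 24; nose 0 to 5.5, from 20 to 24; lip 13.5 to 17.5, top 20, notched for the stalk. The 5 mm bar drops between nose and lip to the floor, then slides back under the nose: bar centre at 2.5, height 16.

How it is judged:
By the outcome, as a careful person would: the job done as asked, in the order asked, and still so for the second after the job is handed in, with the robot touching nothing.
It also fails if it takes over 72 s, if anything falls off the work surface, if the arm or the gripper's body presses on something with over 40 N, if the wrist force passes 120 N, or if a joint passes its speed limit or range.

## Working session

There is one attempt and no reset: what is moved stays moved. The work goes in short steps, Python scripts to look and compute and a tool call to move; the robot and the scene stay as the last step left them, time stands still between calls to the robot, and variables do not carry over. Pictures are saved under pics/ and viewed, and the job is handed in when it is done.

Besides the shell and the picture viewer there is one more tool, called after "Call:" as a command line: name --pt "numbers of a row" for each row, then --argument value for the rest. play_rows: Moves the arm, as the interface text tells. Its arguments: {"type":"object","properties":{"increments":{"type":"array"},"grip_force":{"type":"number"}},"required":["increments"]}

```bash
ls; mkdir -p pics; python3 - <<'E'
from workcell import state, grab_frame, robot, look_for, cut_out, place_of
import cv2,pickle
print(state(), robot.pinch_z)
for n in ["scene","top","wrist"]:
    f=grab_frame(n); cv2.imwrite(f"pics/{n}0.png",f["img"][:,:,::-1]); pickle.dump(f,open(f"{n}0.pkl","wb"))
    print(n,f["K"].tolist(),f["R"].tolist(),f["t"].tolist())
    if n!="wrist":
        for o in ["mould","lever","lever_end","loop","bar","tab","keeper_middle","rest"]:
            r=place_of(o,f); print(o,[(round(a["score"],2),[round(float(v),1) for v in a["pixel"]]) for a in r[:2]])
E
```

```text
pics
{'time': 0.0, 'joint_positions': array([-1.39828812e+00,  1.81509692e-01,  1.60798698e+00, -4.32316825e-05,
        1.35379323e+00, -2.06321814e-01]), 'joint_velocities': array([-0.0003685 ,  0.00145647, -0.00074147, -0.00105133,  0.00095809,
        0.00011528]), 'joint_efforts': array([ 6.36742079e-04, -4.33870268e+01, -3.41839743e+01,  7.01063289e-02,
        3.84592800e-02, -1.30756926e-04]), 'eef_pos': array([ 0.21255396, -0.53370332,  0.23783793]), 'eef_rot': array([ 9.82113314e-01,  1.88288922e-01, -6.75511158e-06, -8.48857547e-04]), 'contact_force': array([-0.20861722, -0.38100309, -0.58135049]), 'moment': array([-0.01189267, -0.03331439, -0.00350036]), 'finger_gap': 0.9977748997688578} 0.0187
scene [[370.984483925419, 0.0, 257.73619409089775], [0.0, 370.984483925419, 192.40977391194363], [0.0, 0.0, 1.0]] [[0.27815862236710365, 0.9604597691073666, 0.012033816063855177], [0.7616543159833896, -0.21291465493250333, -0.6120049449627412], [-0.5852439523367242, 0.17940006031547673, -0.7907623755668278]] [-0.17284717838572608, -0.3982298130543946, 1.6835566933602735]
mould [(0.
[... 648 characters left out ...]
318006, 0.6024043886851472, 1.1386957971364988]
mould [(0.94, [241.4, 224.3])]
lever [(0.77, [232.7, 213.8])]
lever_end [(0.7, [239.3, 219.6])]
loop [(0.66, [238.4, 217.0]), (0.49, [223.6, 199.2])]
bar [(0.45, [249.7, 242.0])]
tab [(0.7, [259.3, 254.1])]
keeper_middle [(0.7, [247.4, 236.8])]
rest [(0.38, [223.6, 199.9])]
wrist [[337.57770499428955, 0.0, 257.7144523154327], [0.0, 337.57770499428955, 186.46172167433448], [0.0, 0.0, 1.0]] [[0.37025738016680443, -0.9289290589696948, -0.0005251987187240536], [-0.8868860764620855, -0.35366772372109695, 0.29724102774621847], [-0.2763015740268318, -0.10958989278039105, -0.9548023332557791]] [-0.5740757194675599, -0.0410185245097, 0.3895118269243748]
```

View pics/scene0.png

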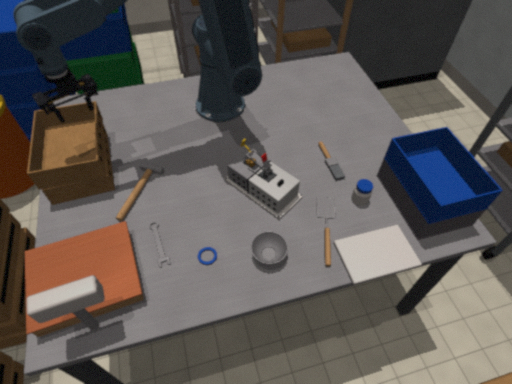

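View pics/top0.png

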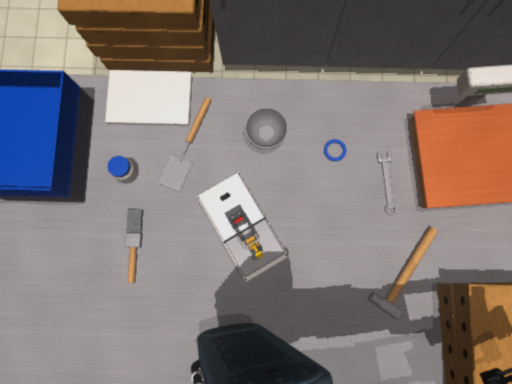

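View pics/wrist0.png

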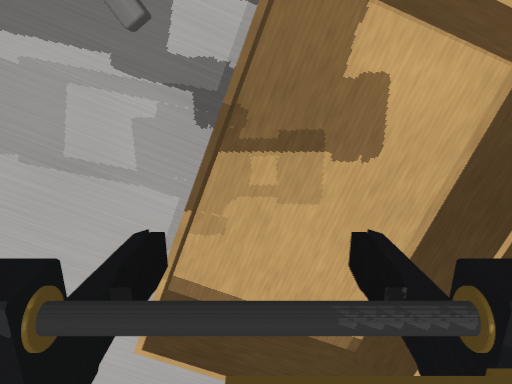

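```bash
python3 - <<'E'
import cv2,pickle
f=pickle.load(open("top0.pkl","rb"))["img"]; cv2.imwrite("pics/topc.png",cv2.resize(f[150:300,160:330,::-1],None,fx=4.4,fy=4,interpolation=cv2.INTER_CUBIC))
f=pickle.load(open("scene0.pkl","rb"))["img"]; cv2.imwrite("pics/scenec.png",cv2.resize(f[110:250,180:340,::-1],None,fx=4,fy=4,interpolation=cv2.INTER_CUBIC))
E
```

```text
(no output)
```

View pics/topc.png

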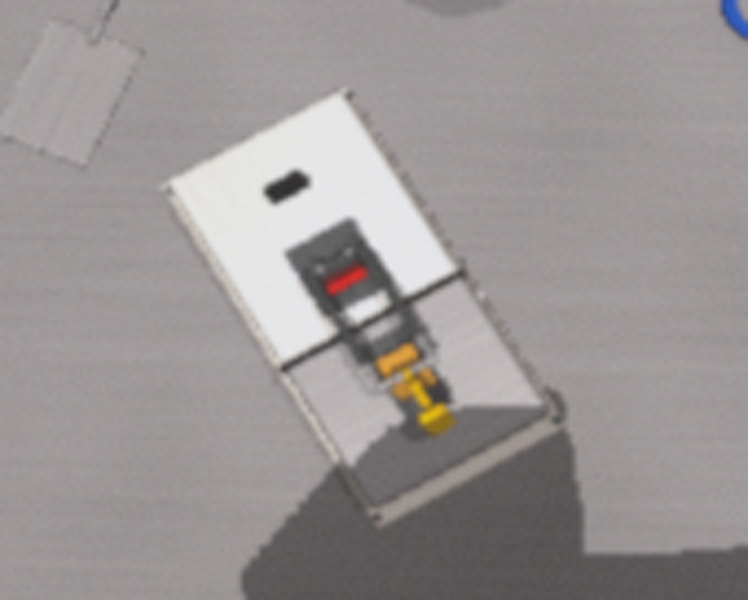

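View pics/scenec.png

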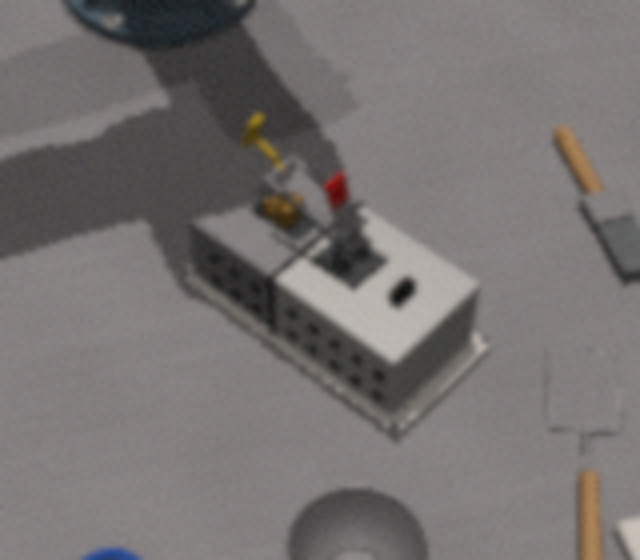

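```bash
cat > h.py <<'E'
import numpy as np, cv2, pickle
from scipy.optimize import least_squares
def proj(f,X):
    X=np.atleast_2d(X); c=X@np.array(f["R"]).T+np.array(f["t"]); p=c@np.array(f["K"]).T; return p[:,:2]/p[:,2:]
def toz(f,uv,z):
    K,R,t=[np.array(f[k]) for k in "KRt"]; d=R.T@np.linalg.inv(K)@np.array([uv[0],uv[1],1.]); c=-R.T@t
    return c+d*(z-c[2])/d[2]
def M(p,loc): # p: x,y,yaw,z0 ; loc in mm
    loc=np.atleast_2d(loc)/1000.; c,s=np.cos(p[2]),np.sin(p[2])
    return np.c_[p[0]+c*loc[:,0]-s*loc[:,1],p[1]+s*loc[:,0]+c*loc[:,1],p[3]+loc[:,2]]
E
python3 - <<'E'
from h import *
f=pickle.load(open("top0.pkl","rb")); s=pickle.load(open("scene0.pkl","rb"))
cc=lambda a,b:(a/4.4+160,b/4+150)
sc=lambda a,b:(a/4+180,b/4+110)
for z in(.092,.104):
  print(z,[np.round(toz(f,cc(*q),z),4)[:2] for q in [(345,95),(172,188),(555,420),(378,512)]])
print(-np.array(f['R']).T@f['t'])
# fit: lid corners top view(-x end first)
# -x end corners: (345,95),(172,188). mould x axis points down-right in top
loc=[(-121,-60),(-121,60),(129-8,-60),(121,60)]
w=pickle.load(open("wrist0.pkl","rb")); c=-np.array(w['R']).T@w['t']; print('wristcam',c,np.array(w['R'])[2])
for o,uv in [("tab",(259.3,254.1))]: print(toz(f,uv,.15))
# candidate corners ids; y axis: try both
pts=np.array([cc(345,95),cc(172,188),cc(555,420),cc(378,512)])
L=np.array([[-121,-60,92],[-121,60,92],[129,-60,92],[129,60,92]])
E
```

```text
0.092 [array([0.642 , 0.0574]), array([0.5782, 0.1568]), array([ 0.4358, -0.0705]), array([0.3762, 0.0292])]
0.104 [array([0.6395, 0.0565]), array([0.5764, 0.1549]), array([ 0.4355, -0.0699]), array([0.3765, 0.0287])]
[ 0.40732765 -0.0180806   1.22213408]
wristcam [ 0.28379974 -0.50509599  0.38379769] [-0.27630157 -0.10958989 -0.95480233]
[ 0.43481538 -0.00349131  0.15      ]
```

Call:
play_rows --pt "0 1.28 2.77 0.26 0.5" --pt "0 1.28 2.77 0.26 0.5" --pt "0 1.28 2.77 0.26 0.5" --pt "0 1.28 2.77 0.26 0.5" --pt "0 1.28 2.77 0.26 0.5" --pt "0 1.28 2.77 0.26 0.5" --pt "0 1.28 2.77 0.26 0.5" --pt "0 1.28 2.77 0.26 0.5" --pt "0 1.28 2.77 0.26 0.5" --pt "0 1.28 2.77 0.26 0.5" --pt "0 1.28 2.77 0.26 0.5" --pt "0 1.28 2.77 0.26 0.5" --pt "0 1.28 2.77 0.26 0.5" --pt "0 1.28 2.77 0.26 0.5" --pt "0 1.28 2.77 0.26 0.5" --pt "0 1.28 2.77 0.26 0.5" --pt "0 1.28 2.77 0.26 0.5" --pt "0 1.28 2.77 0.26 0.5" --pt "0 1.28 2.77 0.26 0.5" --pt "0 1.28 2.77 0.26 0.5"

```text
time: 2.62
eef_pos: [0.4691, 0.0214, 0.2911]
eef_rot: [0.962, 0.273, 0.0, 0.0]
contact_force: [0.4, -0.4, 1.2]
finger_gap: 1.0
```

Call:
play_rows --pt "0 0 0 0 0" --pt "0 0 0 0 0"

```text
time: 2.78
eef_pos: [0.4688, 0.0208, 0.2907]
eef_rot: [0.962, 0.275, -0.0, 0.0]
contact_force: [0.1, -0.3, 0.6]
finger_gap: 0.999
```

```bash
cat > shot.py <<'E'
import sys
from workcell import *
from h import *
import cv2
tag=sys.argv[1]
s=state(); print(s["time"],np.round(s["eef_pos"],4),np.round(s["eef_rot"],4),np.round(s["contact_force"],2),round(s["finger_gap"],3))
for n in sys.argv[2].split(","):
    f=grab_frame(n); pickle.dump(f,open(f"{n}{tag}.pkl","wb")); im=f["img"][:,:,::-1]
    if len(sys.argv)>3:
        a=[int(v) for v in sys.argv[3].split(",")]; im=im[a[1]:a[1]+a[3],a[0]:a[0]+a[2]]
        k=min(800/a[2],600/a[3]); im=cv2.resize(im,None,fx=k,fy=k,interpolation=cv2.INTER_CUBIC); print("k",k)
    cv2.imwrite(f"pics/{n}{tag}.png",im)
    if len(sys.argv)>4:
        for o in sys.argv[4].split(","):
            r=place_of(o,f); print(n,o,[(round(a["score"],2),[round(float(v),1) for v in a["pixel"]]) for a in r[:2]])
E
python3 shot.py 1 wrist,top,scene 0,0,512,384 mould,lever,lever_end,loop,bar,tab,keeper_middle,rest
```

```text
2.7833 [0.4688 0.0208 0.2907] [ 9.615e-01  2.748e-01 -1.000e-04  1.000e-04] [ 0.14 -0.32  0.58] 0.999
k 1.5625
wrist mould [(0.89, [260.5, 97.9])]
wrist lever [(0.8, [258.6, 83.7]), (0.24, [257.8, 117.5])]
wrist lever_end [(0.7, [258.7, 120.8])]
wrist loop []
wrist bar [(0.64, [260.0, 183.5])]
wrist tab [(0.68, [260.1, 229.6])]
wrist keeper_middle [(0.93, [261.4, 158.9])]
wrist rest [(0.82, [255.9, 16.3])]
k 1.5625
top mould []
top lever []
top lever_end []
top loop []
top bar []
top tab []
top keeper_middle []
top rest []
k 1.5625
scene mould [(0.67, [265.9, 189.5]), (0.28, [328.3, 158.3])]
scene lever [(0.49, [271.1, 174.3])]
scene lever_end [(0.79, [262.8, 155.8]), (0.47, [255.2, 164.1])]
scene loop [(0.53, [268.3, 168.5])]
scene bar [(0.65, [248.3, 152.1])]
scene tab []
scene keeper_middle [(0.73, [253.8, 164.7]), (0.7, [267.1, 255.0])]
scene rest [(0.38, [279.2, 186.2]), (0.34, [330.2, 159.8])]
```

View pics/wrist1.png

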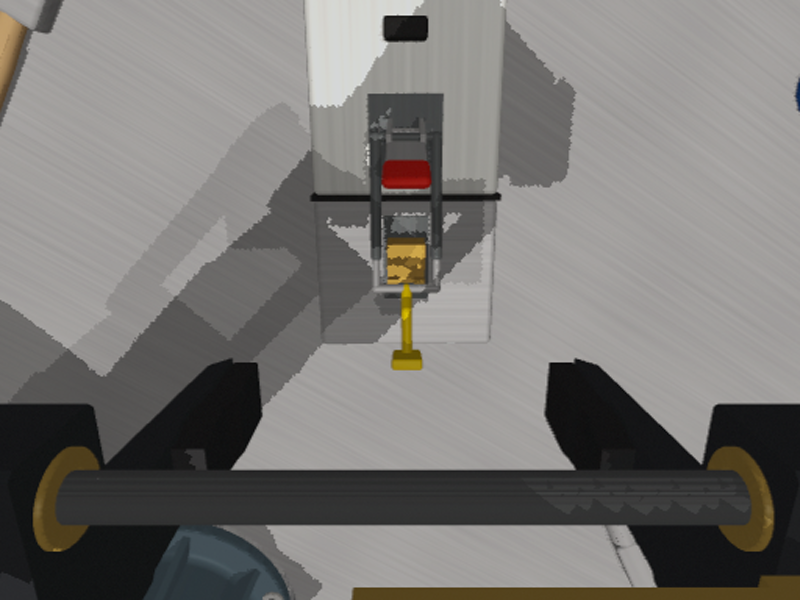

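```bash
python3 - <<'E'
from h import *
t=pickle.load(open("top0.pkl","rb")); w=pickle.load(open("wrist1.pkl","rb"));s=pickle.load(open("scene0.pkl","rb"))
cc=lambda a,b:(a/4.4+160,b/4+150); wc=lambda a,b:(a/1.5625,b/1.5625)
for z in(.092,.104):
  for q in [(312,197),(500,195),(322,343),(490,342)]: print(z,np.round(toz(w,wc(*q),z),4)[:2])
  for q in [(345,95),(172,188)]: print(z,'top',np.round(toz(t,cc(*q),z),4)[:2])
obs=[(w,wc(312,197),(26,-60,92)),(w,wc(500,195),(26,60,92)),(w,wc(322,343),(129,-60,92)),(w,wc(490,342),(129,60,92)),
 (w,wc(405,18),(-73,0,106.5)),(t,cc(345,95),(-113,60,92)),(t,cc(172,188),(-113,-60,92)),(t,cc(287,187),(-73,0,106.5)),
 (t,cc(282,367),(26,-60,92)),(t,cc(463,272),(26,60,92))]
for zf in (0,.012,None):
  def r(p):
    q=[p[0],p[1],p[2],zf if zf is not None else p[3]]
    return np.concatenate([proj(f,M(q,l))[0]-uv for f,uv,l in obs])
  o=least_squares(r,[.5,.04,-2.58,.0],loss='soft_l1'); print(zf,o.x,o.cost); print(np.round(r(o.x).reshape(-1,2),1).tolist())
E
```

```text
0.092 [0.4661 0.0893]
0.092 [ 0.5314 -0.0131]
0.092 [0.3805 0.0338]
0.092 [ 0.4437 -0.0661]
0.092 top [0.642  0.0574]
0.092 top [0.5782 0.1568]
0.104 [0.4684 0.0884]
0.104 [ 0.5315 -0.0105]
0.104 [0.3858 0.0348]
0.104 [ 0.4468 -0.0617]
0.104 top [0.6395 0.0565]
0.104 top [0.5764 0.1549]
0 [ 0.52073285  0.05199897 -2.57923768  0.        ] 11.5910047101803
[[0.7, -0.3], [-0.8, 0.3], [-0.5, 0.5], [1.0, 0.7], [0.3, 2.7], [-1.5, -2.4], [-2.3, -2.4], [-1.1, -1.6], [-0.5, -0.7], [-1.0, -1.0]]
0.012 [ 0.52118662  0.05214853 -2.57811232  0.        ] 26.979372899432537
[[-1.2, 0.8], [1.5, 1.3], [-1.9, 4.6], [3.1, 4.6], [0.4, -0.6], [-1.9, -3.6], [-3.1, -3.3], [-1.6, -2.5], [-1.0, -1.1], [-1.1, -1.7]]
None [ 0.5201194   0.05166519 -2.5796374  -0.00327266] 10.794262002501583
[[1.2, -0.1], [-1.5, 0.6], [-0.1, -0.0], [0.4, 0.1], [0.2, 4.3], [-1.3, -1.9], [-2.0, -2.0], [-0.9, -1.2], [-0.3, -0.4], [-0.9, -0.6]]
```

```bash
cat >> h.py <<'E'
MP=[0.5207,0.0520,-2.5792,0.]
def inv(X):
    d=np.atleast_2d(X)-[MP[0],MP[1],0]; c,s=np.cos(MP[2]),np.sin(MP[2]); return 1000*np.c_[c*d[:,0]+s*d[:,1],-s*d[:,0]+c*d[:,1],d[:,2]]
def tri(obs):
    return least_squares(lambda X:np.concatenate([proj(f,X)[0]-uv for f,uv in obs]),[.45,0,.14])
def yplane(f,uv,y=0.):  # local x,z on local plane y
    o=least_squares(lambda q:proj(f,M(MP,(q[0],y,q[1])))[0]-uv,[60,110]); return o.x
def latch(th,ph): # deg lever angle, loop angle above level
    a=np.radians(th+12); p=np.array([-15+18*np.cos(a),112+18*np.sin(a)]); b=np.radians(ph)
    R=np.array([[np.cos(b),-np.sin(b)],[np.sin(b),np.cos(b)]])
    e=np.array([-15+72*np.cos(np.radians(th)),112+72*np.sin(np.radians(th))])
    return dict(pin=p,bar=p+R@[84,0],tab=p+R@[122,15],end=e,tabtop=p+R@[122,31],tabbot=p+R@[122,-3])
E
python3 - <<'E'
from h import *
t=pickle.load(open("top0.pkl","rb")); w=pickle.load(open("wrist1.pkl","rb"));s=pickle.load(open("scene0.pkl","rb"))
o=tri([(w,(260.1,229.6)),(s,(244,141.4)),(t,(259.3,254.1))]); print('tab',inv(o.x),o.fun)
o=tri([(w,(260,184.5)),(s,(251.5,151.3))]); print('bar',inv(o.x),o.fun)
o=tri([(w,(258.7,112)),(s,(264,156.5)),(t,(239.3,219.6))]); print('end',inv(o.x),o.fun)
def res(q):
    L=latch(q[0],q[1]); P=lambda f,n:proj(f,M(MP,(L[n][0],q[2],L[n][1])))[0]
    return np.concatenate([P(w,'tab')-(260.1,229.6),P(w,'bar')-(260,184.8),P(w,'end')-(259,113),P(s,'tab')-(244,141.4),P(s,'bar')-(251.5,151.3),P(s,'end')-(264,155.5),P(t,'tab')-(259.3,254.1)])
for st in ([70,15,0],):
  o=least_squares(res,st,loss='soft_l1'); print(o.x,np.round(o.fun,1)); print({k:v.round(1) for k,v in latch(*o.x[:2]).items()})
E
```

```text
tab [[101.39567042  -0.41309967 178.20958068]] [ 0.00755398  0.11761509 -1.0795785   0.35985688 -0.91801832 -0.28807329]
bar [[ 68.21281638  -0.41430576 156.9197911 ]] [-0.17119611 -0.35962407 -1.48736955 -0.59756009]
end [[  6.27130278  -0.94972861 169.71181934]] [ 0.25451859  0.25599972 -0.38434561  0.35535123 -1.39532473 -0.21935143]
[72.94680181 16.24647504 -0.61488458] [-0.2 -1.8 -0.4 -2.9  0.5  0.4 -0.6  0.5 -1.2  0.2 -0.3 -0.8 -1.4 -0.9]
{'pin': array([-13.4, 129.9]), 'bar': array([ 67.2, 153.4]), 'tab': array([ 99.5, 178.5]), 'end': array([  6.1, 180.8]), 'tabtop': array([ 95. , 193.8]), 'tabbot': array([104.6, 161.2])}
```

```bash
python3 - <<'E'
from h import *
w=pickle.load(open("wrist1.pkl","rb")); im=w["img"][:,:,::-1][70:250,200:320]
cv2.imwrite("pics/w1c.png",cv2.resize(im,None,fx=3.3,fy=3.3,interpolation=cv2.INTER_CUBIC))
w=pickle.load(open("scene1.pkl","rb")); im=w["img"][:,:,::-1][120:200,210:310]
cv2.imwrite("pics/s1c.png",cv2.resize(im,None,fx=7,fy=7,interpolation=cv2.INTER_CUBIC))
E
```

```text
(no output)
```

View pics/w1c.png

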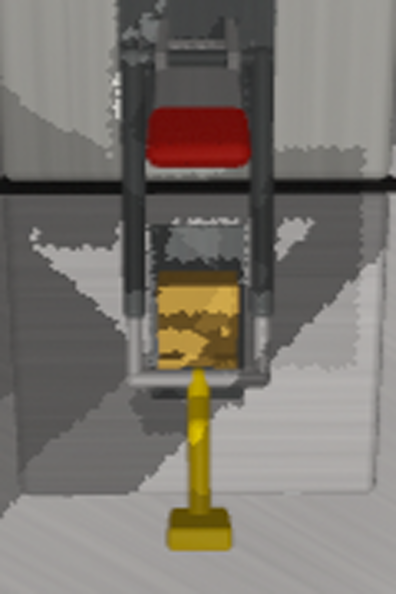

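View pics/s1c.png

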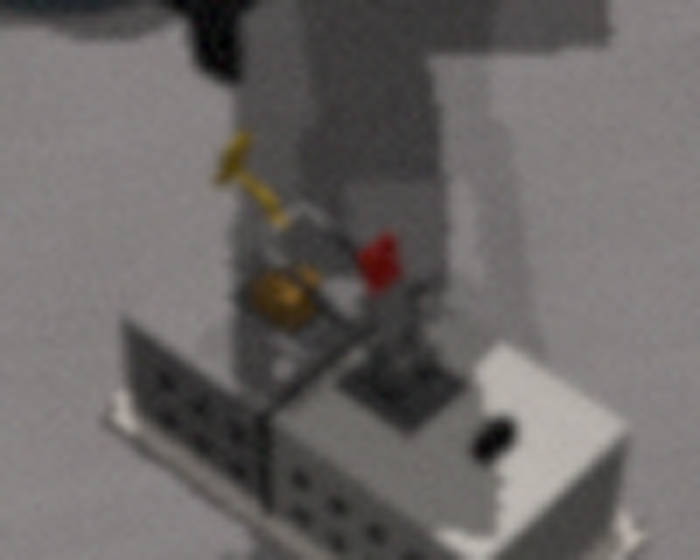

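```bash
python3 - <<'E'
from h import *
w=pickle.load(open("wrist1.pkl","rb"))
for c in (225,272,285,311,332,365,395,403):
    v=70+c/3.3
    print(c,round(v,1),[ (z,round(inv(toz(w,(260,v),z/1000))[0][0],1)) for z in (92,105.5,112,116)])
print(proj(w,M(MP,[(57.5,0,92)])))
E
```

```text
225 138.2 [(92, np.float64(38.9)), (105.5, np.float64(36.7)), (112, np.float64(35.7)), (116, np.float64(35.0))]
272 152.4 [(92, np.float64(53.7)), (105.5, np.float64(50.9)), (112, np.float64(49.6)), (116, np.float64(48.8))]
285 156.4 [(92, np.float64(57.8)), (105.5, np.float64(54.9)), (112, np.float64(53.5)), (116, np.float64(52.6))]
311 164.2 [(92, np.float64(66.2)), (105.5, np.float64(63.0)), (112, np.float64(61.4)), (116, np.float64(60.4))]
332 170.6 [(92, np.float64(73.1)), (105.5, np.float64(69.6)), (112, np.float64(67.9)), (116, np.float64(66.8))]
365 180.6 [(92, np.float64(84.0)), (105.5, np.float64(80.1)), (112, np.float64(78.2)), (116, np.float64(77.0))]
395 189.7 [(92, np.float64(94.2)), (105.5, np.float64(89.8)), (112, np.float64(87.7)), (116, np.float64(86.4))]
403 192.1 [(92, np.float64(96.9)), (105.5, np.float64(92.4)), (112, np.float64(90.3)), (116, np.float64(89.0))]
[[259.84663547 156.06754813]]
```

```bash
cat > go.py <<'E'
import sys
from workcell import *
from h import *
s=state(); cur=inv(s["eef_pos"])[0]
print("t",s["time"],"local tcp",cur.round(1),"F",np.round(s["contact_force"],1),"gap",round(s["finger_gap"],3), "Flocal", np.round([s["contact_force"][:2]@[np.cos(MP[2]),np.sin(MP[2])],s["contact_force"][:2]@[-np.sin(MP[2]),np.cos(MP[2])]],1))
if len(sys.argv)>1:
    tgt=np.array([float(v) for v in sys.argv[1].split(",")]); d=(M(MP,tgt)[0]-s["eef_pos"])*100; print("delta cm",d.round(3))
E
python3 go.py=0 2>/dev/null; python3 go.py 100.5,-0.5,159.5
```

```text
t 4.1333 local tcp [ 61.2  -0.5 290.7] F [-0.1  0.1 -0.4] gap 1.001 Flocal [ 0.  -0.2]
delta cm [ -3.325  -2.093 -13.123]
```

Call:
play_rows --pt "0 -0.66 -0.42 -1.3 0.3" --pt "0 -0.66 -0.42 -1.3 0" --pt "0 -0.66 -0.42 -1.3 0" --pt "0 -0.66 -0.42 -1.3 0" --pt "0 -0.68 -0.41 -1.3 0" --pt "0 0 0 -1.3 0" --pt "0 0 0 -1.3 0" --pt "0 0 0 -1.3 0" --pt "0 0 0 -1.3 0" --pt "0 0 0 -1.42 0" --pt "0 0 0 0 0" --pt "0 0 0 0 0"

```text
time: 5.13
eef_pos: [0.435, -0.001, 0.1592]
eef_rot: [0.961, 0.276, -0.001, -0.0]
contact_force: [0.2, 0.3, 0.7]
finger_gap: 0.998
```

```bash
python3 go.py 100.5,-0.5,159.5; python3 shot.py 2 wrist,scene 0,0,512,384 tab,bar,lever_end
```

```text
t 5.1333 local tcp [100.8  -0.8 159.2] F [0.2 0.3 0.7] gap 0.998 Flocal [-0.3 -0.1]
delta cm [ 0.042 -0.015  0.031]
5.1333 [ 0.435  -0.001   0.1592] [ 9.613e-01  2.757e-01 -7.000e-04 -4.000e-04] [0.19 0.29 0.72] 0.998
k 1.5625
wrist tab [(0.9, [260.3, 270.3])]
wrist bar [(0.57, [258.1, 185.0])]
wrist lever_end [(0.85, [261.2, 36.6])]
k 1.5625
scene tab [(0.37, [243.1, 140.4])]
scene bar [(0.74, [134.7, 192.0]), (0.55, [251.4, 152.2])]
scene lever_end [(0.56, [263.9, 153.6])]
```

View pics/wrist2.png

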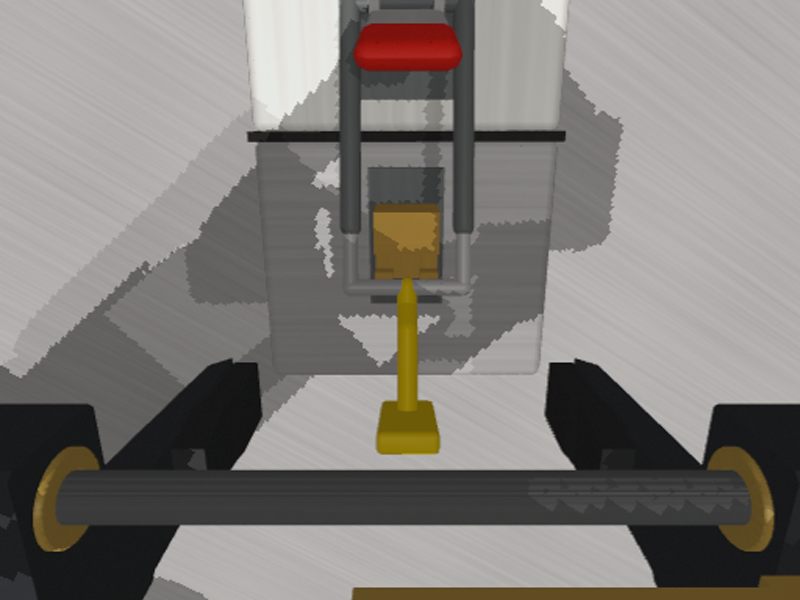

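View pics/scene2.png

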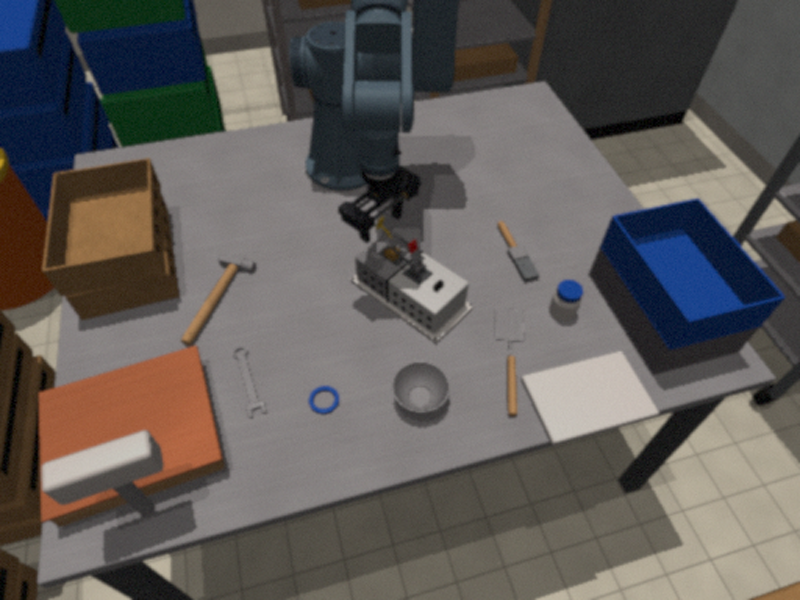

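```bash
python3 - <<'E'
from h import *
w=pickle.load(open("wrist1.pkl","rb")); w2=pickle.load(open("wrist2.pkl","rb"))
kk=1.5625
O=[(w,'tab',(260.1,229.6)),(w,'bar',(260,184.8)),(w,'end',(259,112)),(w2,'tab',(260.3,270.3)),(w2,'bar',(260.3,184.8)),(w2,'end',(261,36.6))]
def res(q):
    L=latch(q[0],q[1]); return np.concatenate([proj(f,M(MP,(L[n][0]+q[3],q[2],L[n][1])))[0]-uv for f,n,uv in O])
o=least_squares(res,[73,16,0,0],loss='soft_l1'); print(o.x,np.round(o.fun,1)); print({k:v.round(1)+[o.x[3],0] for k,v in latch(*o.x[:2]).items()})
for n in('tab','bar'):
    uv=[(f,u) for f,m,u in O if m==n]; q=tri(uv); print(n,inv(q.x),q.fun.round(1))
for v,zs in ((205,(92,116)),(212,(116,)),(278,(116,112,105.5)),(268,(116,)),(303,(92,))):
    print(v,[(z,inv(toz(w2,(260,v/kk),z/1000))[0][0].round(1)) for z in zs])
for q in [(247,136),(566,136),(275,374),(540,374)]: print(inv(toz(w2,(q[0]/kk,q[1]/kk),.092)))
print('tcp px',proj(w2,[[.435,-.001,.1592],[.435,-.001,.1779]]))
E
```

```text
[72.89174893 10.71854178 -0.36168091  3.06108206] [ 0.   0.5 -0.2 -0.1  0.8  5.6  0.3 -0.1 -0.1 -0.2 -0.4 -0.4]
{'pin': array([-10.33891794, 129.9       ]), 'bar': array([ 72.16108206, 145.6       ]), 'tab': array([106.76108206, 167.4       ]), 'end': array([  9.26108206, 180.8       ]), 'tabtop': array([103.76108206, 183.1       ]), 'tabbot': array([110.06108206, 149.7       ])}
tab [[104.67587829  -0.47967163 170.80561941]] [-0.1  0.   0.1 -0. ]
bar [[9.05588769e+01 1.92626682e-03 8.60397397e+01]] [-0.1  0.1  0.  -0. ]
205 [(92, np.float64(53.6)), (116, np.float64(50.2))]
212 [(116, np.float64(52.7))]
278 [(116, np.float64(77.2)), (112, np.float64(78.4)), (105.5, np.float64(80.2))]
268 [(116, np.float64(73.4))]
303 [(92, np.float64(95.1))]
[[ 26.8905362  -61.65729448  92.        ]]
[[27.2997387  61.42966018 92.        ]]
[[128.12019704 -58.49263762  92.        ]]
[[128.40483521  58.91540056  92.        ]]
tcp px [[259.42092762 250.09306946]
 [259.55014097 271.12635877]]
```

```bash
python3 - <<'E'
from h import *
w=pickle.load(open("wrist2.pkl","rb")); im=w["img"][:,:,::-1][70:200,200:320]
cv2.imwrite("pics/w2c.png",cv2.resize(im,None,fx=4.6,fy=4.6,interpolation=cv2.INTER_CUBIC))
E
```

```text
(no output)
```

View pics/w2c.png

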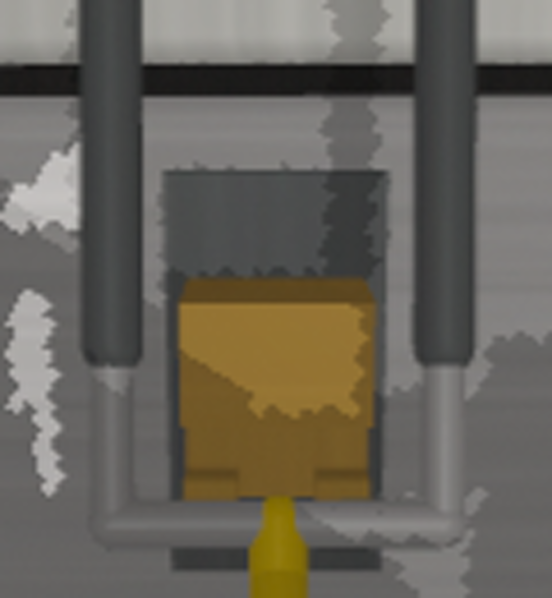

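Call:
play_rows --pt "0 -0.14 -0.15 -0.3 0" --pt "1 0 0 0 0" --pt "1 0 0 0 0" --pt "1 0 0 0 0" --pt "1 0 0 0 0" --pt "1 0 0 0 0" --pt "1 0 0 0 0" --pt "1 0 0 0 0" --pt "1 0 0 0 0" --pt "1 0 0 0 0" --grip_force 10

```text
time: 6.37
eef_pos: [0.4341, -0.0026, 0.1565]
eef_rot: [0.961, 0.276, -0.0, 0.0]
contact_force: [0.3, 0.9, 0.7]
finger_gap: 0.34
```

```bash
python3 go.py; python3 shot.py 3 wrist 160,0,200,384
```

```text
t 6.3667 local tcp [102.4   0.  156.5] F [0.3 0.9 0.7] gap 0.34 Flocal [-0.7 -0.6]
6.3667 [ 0.4341 -0.0026  0.1565] [ 0.9612  0.2757 -0.      0.    ] [0.3  0.91 0.67] 0.34
k 1.5625
```

View pics/wrist3.png

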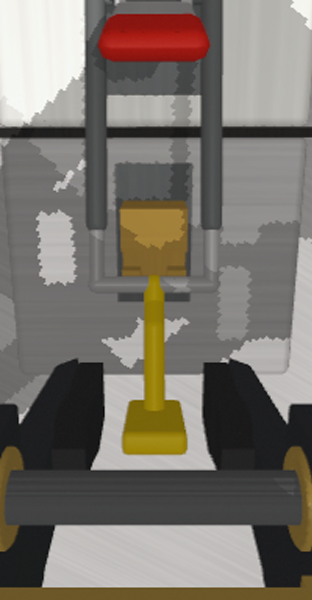

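Still closing, centred; continue.

Call:
play_rows --pt "1 0 0 0 0" --pt "1 0 0 0 0" --pt "1 0 0 0 0" --pt "1 0 0 0 0" --pt "1 0 0 0 0" --pt "1 0 0 0 0"

```text
time: 6.92
eef_pos: [0.4341, -0.0027, 0.1565]
eef_rot: [0.961, 0.276, 0.0, 0.0]
contact_force: [0.1, -0.6, 0.4]
finger_gap: 0.179
```

```bash
python3 go.py; python3 shot.py 4 wrist 160,0,200,384
```

```text
t 6.9167 local tcp [1.024e+02 1.000e-01 1.565e+02] F [ 0.1 -0.6  0.4] gap 0.179 Flocal [0.3 0.6]
6.9167 [ 0.4341 -0.0027  0.1565] [9.613e-01 2.756e-01 0.000e+00 1.000e-04] [ 0.06 -0.62  0.44] 0.179
k 1.5625
```

View pics/wrist4.png

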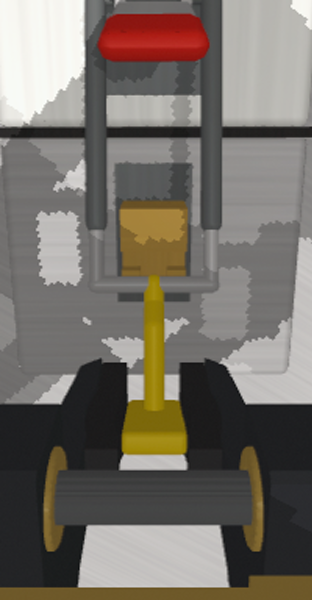

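Call:
play_rows --pt "1 -0.057 -0.036 -0.233 0" --pt "1 -0.057 -0.036 -0.233 0" --pt "1 -0.057 -0.036 -0.233 0" --pt "1 -0.057 -0.036 -0.233 0" --pt "1 -0.057 -0.036 -0.233 0" --pt "1 -0.057 -0.036 -0.233 0" --pt "1 -0.057 -0.036 -0.233 0" --pt "1 -0.057 -0.036 -0.233 0" --pt "1 0 0 0 0"

```text
time: 7.72
eef_pos: [0.4293, -0.0055, 0.1374]
eef_rot: [0.961, 0.276, -0.0, -0.0]
contact_force: [1.0, -1.3, -0.7]
finger_gap: 0.178
```

```bash
python3 go.py; python3 shot.py 5 wrist 160,0,200,384
```

```text
t 7.7167 local tcp [ 1.080e+02 -1.000e-01  1.374e+02] F [ 1.  -1.3 -0.7] gap 0.178 Flocal [-0.1  1.6]
7.7167 [ 0.4293 -0.0055  0.1374] [ 9.613e-01  2.756e-01 -1.000e-04 -1.000e-04] [ 0.99 -1.3  -0.7 ] 0.178
k 1.5625
```

View pics/wrist5.png

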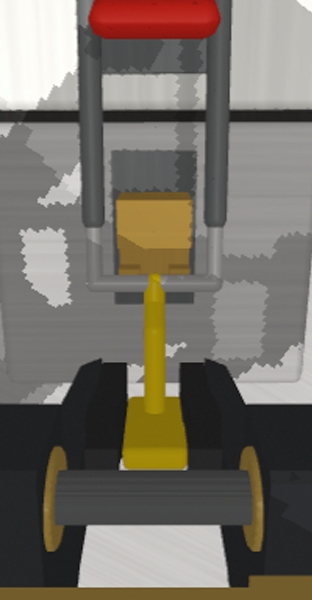

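```bash
cat > fit.py <<'E'
import sys
from workcell import *
from h import *
f=grab_frame("wrist")
cur=inv(state()["eef_pos"])[0]
# bar row, (end row) given in raw px
br=float(sys.argv[1]); dx=float(sys.argv[2]) if len(sys.argv)>2 else 1.
# tab grip: unknown a,b offset; assume tab at tcp + (gx,gz)
for gz in (15.7,17.7,19.7):
  def res(q):
    L=latch(q[0],q[1]); 
    return [proj(f,M(MP,(L['bar'][0]+dx,0,L['bar'][1])))[0][1]-br, L['tab'][1]-(cur[2]+gz)]
  o=least_squares(res,[70,0]); L=latch(*o.x); print(gz,o.x.round(1),"cost",round(o.cost,3),"bar",L['bar']+[dx,0],"tab-tcp",(L['tab']+[dx,0]-cur[[0,2]]).round(1))
E
python3 fit.py 181; python3 - <<'E'
from h import *
f=pickle.load(open("wrist5.pkl","rb"))
# lever end row for th
for th in (66,68,70,72,74,76):
    L=latch(th,0); print(th,proj(f,M(MP,[(L['end'][0]+1,0,L['end'][1])]))[0].round(1))
f=pickle.load(open("wrist4.pkl","rb"))
for th in (68,70,72,74,76):
    L=latch(th,0); print(th,proj(f,M(MP,[(L['end'][0]+1,0,L['end'][1])]))[0].round(1))
E
```

```text
15.7 [64.3  4.2] cost 0.0 bar [ 74.03167803 135.68344057] tab-tcp [ 2.9 15.7]
17.7 [65.3  5.1] cost 0.0 bar [ 73.61680436 137.09627505] tab-tcp [ 2.2 17.7]
19.7 [66.2  6.1] cost 0.0 bar [ 73.20205302 138.50869295] tab-tcp [ 1.5 19.7]
66 [259.6  23.4]
68 [259.6  13.7]
70 [259.6   3.6]
72 [259.6  -7. ]
74 [259.6 -17.9]
76 [259.6 -29.2]
68 [258.9  42.7]
70 [258.9  34.7]
72 [258.9  26.5]
74 [258.9  18. ]
76 [258.9   9.3]
```

Call:
play_rows --pt "1 -0.022 -0.014 -0.21 0" --pt "1 -0.022 -0.014 -0.21 0" --pt "1 -0.022 -0.014 -0.21 0" --pt "1 -0.022 -0.014 -0.21 0" --pt "1 -0.022 -0.014 -0.21 0" --pt "1 -0.022 -0.014 -0.21 0" --pt "1 -0.022 -0.014 -0.21 0" --pt "1 -0.022 -0.014 -0.21 0" --pt "1 -0.022 -0.014 -0.21 0" --pt "1 -0.022 -0.014 -0.21 0" --pt "1 0 0 0 0"

```text
time: 8.73
eef_pos: [0.4272, -0.0069, 0.1165]
eef_rot: [0.961, 0.276, -0.0, -0.0]
contact_force: [0.8, -0.7, -0.3]
finger_gap: 0.179
```

```bash
python3 go.py; python3 shot.py 6 wrist 200,80,120,120
```

```text
t 8.7333 local tcp [ 1.105e+02 -1.000e-01  1.165e+02] F [ 0.8 -0.7 -0.3] gap 0.179 Flocal [-0.3  1. ]
8.7333 [ 0.4272 -0.0069  0.1165] [ 9.613e-01  2.756e-01 -0.000e+00 -1.000e-04] [ 0.77 -0.74 -0.27] 0.179
k 5.0
```

View pics/wrist6.png

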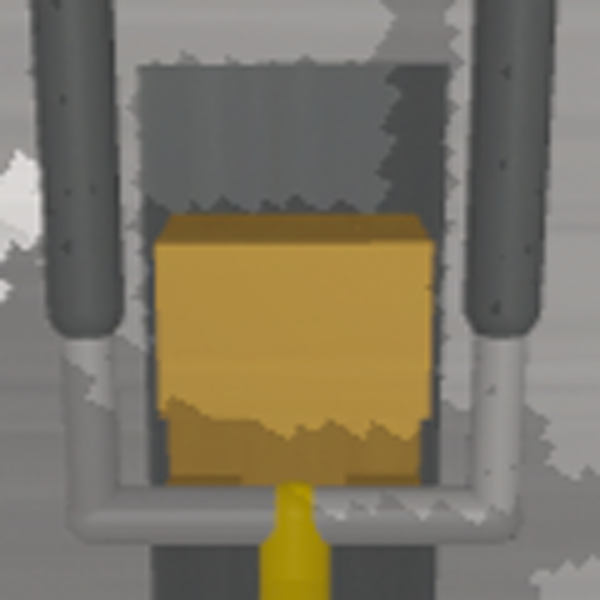

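```bash
cat > an.py <<'E'
import sys
from h import *
f=pickle.load(open(sys.argv[1],"rb"))
for a in sys.argv[2:]:
    v,z=[float(q) for q in a.split(":")]; print(a,round(inv(toz(f,(260,v),z/1000))[0][0],2))
E
python3 an.py wrist6.pkl 128.4:116 164:116 176:112 122.6:92 183:118 183:120 183:122 183:124; python3 fit.py 183 0; python3 fit.py 183 1
```

```text
128.4:116 52.71
164:116 68.37
176:112 74.98
122.6:92 53.02
183:118 76.54
183:120 75.94
183:122 75.34
183:124 74.74
15.7 [54.9 -5.2] cost 0.0 bar [ 75.70768083 120.95234508] tab-tcp [ 4.4 15.7]
17.7 [56.8 -4.4] cost 0.0 bar [ 75.27786681 122.38429995] tab-tcp [ 3.8 17.7]
19.7 [58.5 -3.5] cost 0.0 bar [ 74.84986157 123.81022873] tab-tcp [ 3.2 19.7]
15.7 [58.3 -5.3] cost 0.0 bar [ 75.68978752 121.12317043] tab-tcp [ 4.4 15.7]
17.7 [60.1 -4.5] cost 0.0 bar [ 75.26339808 122.54350303] tab-tcp [ 3.8 17.7]
19.7 [61.8 -3.6] cost 0.0 bar [ 74.83859389 123.95855508] tab-tcp [ 3.2 19.7]
```

Call:
play_rows --pt "0.65 0 0 0 0" --pt "0.65 0 0 0 0" --pt "0.65 0 0 0 0" --pt "0.65 0 0 0.2 0" --pt "0.65 -0.12 -0.08 0.4 0" --pt "0.65 -0.13 -0.08 0.3 0" --pt "1 0 0 0 0" --pt "1 0 0 0 0" --pt "1 0 0 0 0" --pt "1 0 0 0 0" --pt "1 0 0 0 0" --pt "1 0 0 0 0"

```text
time: 9.88
eef_pos: [0.4248, -0.0086, 0.1258]
eef_rot: [0.961, 0.276, -0.0, 0.0]
contact_force: [-0.2, -0.9, 0.3]
finger_gap: 0.177
```

```bash
python3 go.py; python3 shot.py 7 wrist,scene 140,60,240,180
```

```text
t 9.8833 local tcp [1.134e+02 1.000e-01 1.258e+02] F [-0.2 -0.9  0.3] gap 0.177 Flocal [0.7 0.6]
9.8833 [ 0.4248 -0.0086  0.1258] [ 0.9613  0.2757 -0.      0.    ] [-0.21 -0.89  0.35] 0.177
k 3.3333333333333335
k 3.3333333333333335
```

View pics/wrist7.png

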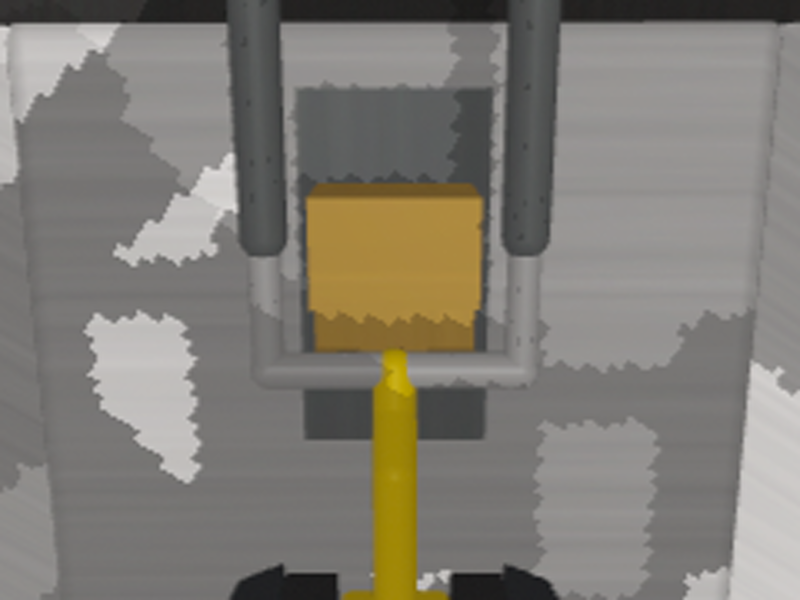

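View pics/scene7.png

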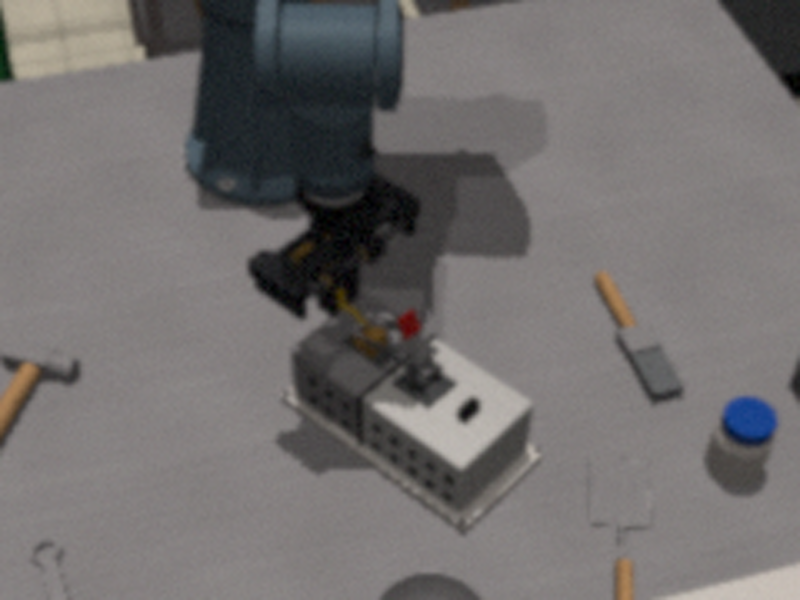

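```bash
python3 an.py wrist7.pkl 119.1:116 154.4:116 171:120 171:122 171:124; python3 fit.py 171 1|head -1
```

```text
119.1:116 52.65
154.4:116 68.9
171:120 75.86
171:122 75.33
171:124 74.81
15.7 [65.4 -1.4] cost 0.0 bar [ 73.89768222 127.48058708] tab-tcp [-1.2 15.7]
```

Call:
play_rows --pt "1 0.06 0.04 -0.08 0" --pt "1 0.06 0.04 -0.08 0" --pt "1 0.06 0.04 -0.08 0" --pt "1 0.07 0.04 -0.08 0" --pt "1 0 0 0 0" --pt "1 0 0 0 0"

```text
time: 10.53
eef_pos: [0.426, -0.0073, 0.122]
eef_rot: [0.961, 0.276, -0.002, -0.0]
contact_force: [-4.9, -4.5, 1.0]
finger_gap: 0.18
```

```bash
python3 go.py; python3 shot.py 8 wrist 200,80,120,120
```

```text
t 10.5333 local tcp [111.7  -0.3 122. ] F [-4.9 -4.5  1. ] gap 0.18 Flocal [6.5 1.2]
10.5333 [ 0.426  -0.0073  0.122 ] [ 9.612e-01  2.758e-01 -1.700e-03 -1.000e-04] [-4.91 -4.47  1.01] 0.18
k 5.0
```

View pics/wrist8.png

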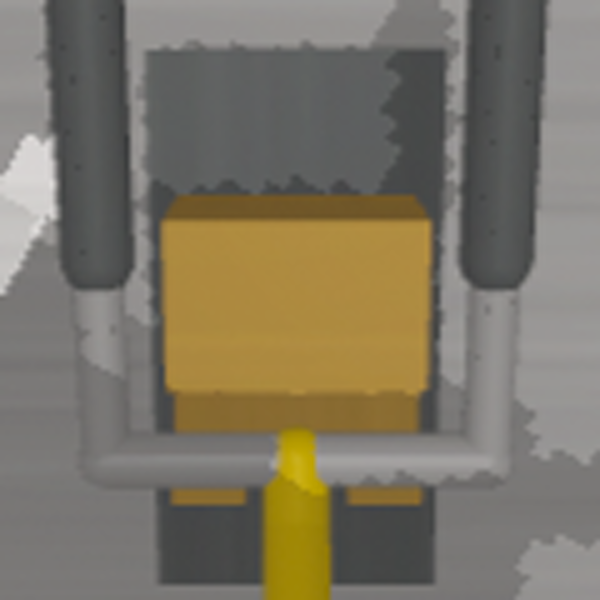

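```bash
python3 an.py wrist8.pkl 124:116 158.6:116 180.6:112 171.8:116 171.8:118 171.8:120
```

```text
124:116 52.71
158.6:116 68.36
180.6:112 80.01
171.8:116 74.59
171.8:118 74.05
171.8:120 73.52
```

Call:
play_rows --pt "1 0.04 0.025 -0.1 0" --pt "1 0.045 0.03 -0.1 0" --pt "1 0 0 -0.1 0" --pt "1 0 0 -0.1 0" --pt "1 0 0 -0.1 0" --pt "1 0 0 -0.1 0" --pt "1 0 0 0 0"

```text
time: 11.17
eef_pos: [0.4272, -0.0066, 0.1161]
eef_rot: [0.961, 0.276, -0.001, -0.0]
contact_force: [-4.3, -4.1, -0.0]
finger_gap: 0.18
```

```bash
python3 go.py; python3 shot.py 9 wrist 200,80,120,120
```

```text
t 11.1667 local tcp [110.3  -0.3 116.1] F [-4.3 -4.1 -0. ] gap 0.18 Flocal [5.9 1.2]
11.1667 [ 0.4272 -0.0066  0.1161] [ 9.612e-01  2.757e-01 -1.100e-03 -1.000e-04] [-4.33 -4.13 -0.02] 0.18
k 5.0
```

View pics/wrist9.png

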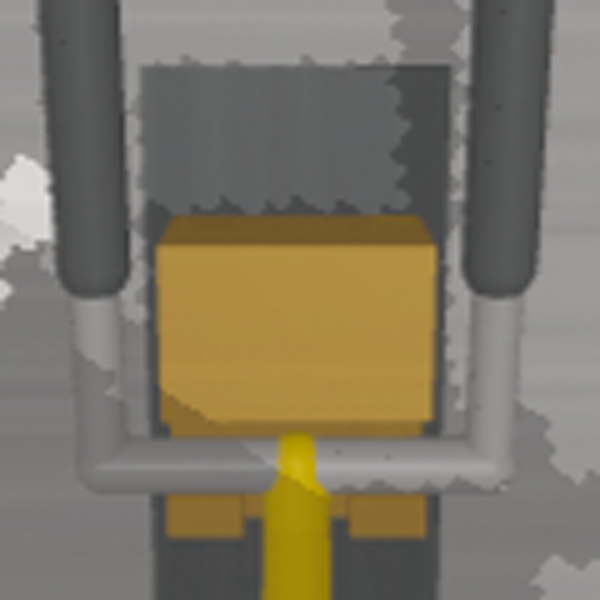

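```bash
python3 an.py wrist9.pkl 164.2:116 187.6:112 173:112 173:114 173:116
```

```text
164.2:116 68.17
187.6:112 80.26
173:112 73.27
173:114 72.73
173:116 72.19
```

Call:
play_rows --pt "1 0 0 -0.1 0" --pt "1 0 0 -0.1 0" --pt "1 0 0 -0.1 0" --pt "1 0 0 -0.1 0" --pt "1 0 0 -0.1 0" --pt "1 0 0 0 0"

```text
time: 11.72
eef_pos: [0.4278, -0.0064, 0.1113]
eef_rot: [0.961, 0.276, -0.0, -0.0]
contact_force: [-4.2, -3.2, -0.4]
finger_gap: 0.18
```

```bash
python3 go.py; python3 shot.py 10 wrist 200,80,120,120
```

```text
t 11.7167 local tcp [109.7  -0.2 111.3] F [-4.2 -3.2 -0.4] gap 0.18 Flocal [5.2 0.5]
11.7167 [ 0.4278 -0.0064  0.1113] [ 9.613e-01  2.757e-01 -4.000e-04 -2.000e-04] [-4.16 -3.16 -0.4 ] 0.18
k 5.0
```

View pics/wrist10.png

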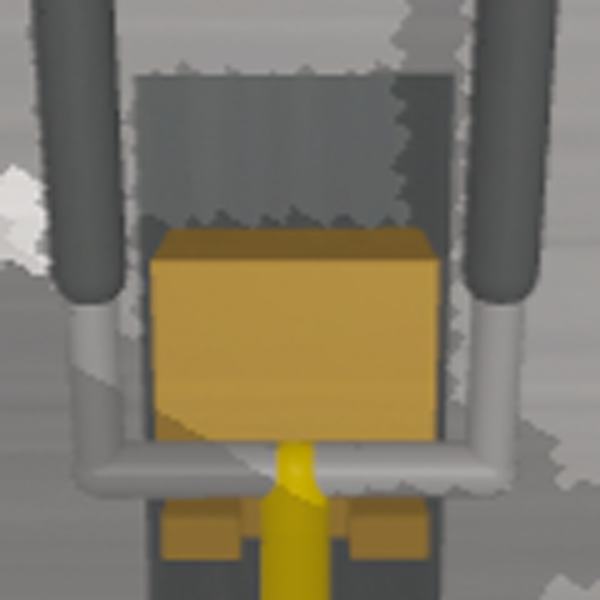

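```bash
python3 an.py wrist10.pkl 168.2:116 192:112 182.6:112 173.8:109 173.8:111 173.8:113; python3 go.py
```

```text
168.2:116 68.19
192:112 80.24
182.6:112 75.82
173.8:109 72.57
173.8:111 72.03
173.8:113 71.48
t 11.7667 local tcp [ 1.097e+02 -1.000e-01  1.115e+02] F [-2.8 -3.9  0.2] gap 0.182 Flocal [4.5 1.8]
```

Call:
play_rows --pt "1 0 0 -0.07 0" --pt "1 0 0 -0.07 0" --pt "1 0 0 -0.07 0" --pt "1 0 0 -0.07 0" --pt "1 0 0 0 0"

```text
time: 12.18
eef_pos: [0.4282, -0.0063, 0.1088]
eef_rot: [0.961, 0.276, 0.0, -0.0]
contact_force: [-2.6, -2.2, -0.6]
finger_gap: 0.178
```

Call:
play_rows --pt "1 0 0 -0.05 0" --pt "1 0 0 -0.05 0" --pt "1 0 0 0 0"

```text
time: 12.43
eef_pos: [0.4283, -0.0063, 0.1079]
eef_rot: [0.961, 0.276, 0.0, -0.0]
contact_force: [-2.9, -2.9, 0.4]
finger_gap: 0.18
```

```bash
python3 go.py; python3 shot.py 11 wrist 200,80,120,120
```

```text
t 12.4333 local tcp [1.092e+02 1.000e-01 1.079e+02] F [-2.9 -2.9  0.4] gap 0.18 Flocal [4.  0.9]
12.4333 [ 0.4283 -0.0063  0.1079] [ 9.613e-01  2.756e-01  2.000e-04 -0.000e+00] [-2.91 -2.87  0.36] 0.18
k 5.0
```

View pics/wrist11.png

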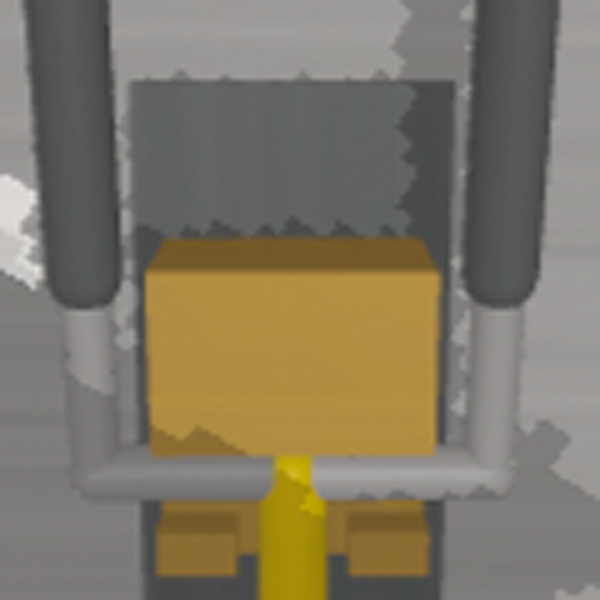

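Call:
play_rows --pt "1 0 0 -0.05 0" --pt "1 0 0 -0.05 0" --pt "1 0 0 0 0"

```text
time: 12.73
eef_pos: [0.4285, -0.0063, 0.1069]
eef_rot: [0.961, 0.276, 0.0, 0.0]
contact_force: [-1.8, -1.1, 0.3]
finger_gap: 0.183
```

Call:
play_rows --pt "1 0 0 -0.05 0" --pt "1 0 0 -0.05 0" --pt "1 0 0 0 0"

```text
time: 12.98
eef_pos: [0.4286, -0.0063, 0.106]
eef_rot: [0.961, 0.276, 0.0, 0.0]
contact_force: [-0.3, -1.3, -1.0]
finger_gap: 0.18
```

```bash
python3 go.py
```

```text
t 12.9833 local tcp [109.    0.2 106. ] F [-0.3 -1.3 -1. ] gap 0.18 Flocal [0.9 0.9]
```

Call:
play_rows --pt "1 0 0 -0.05 0" --pt "1 0 0 -0.05 0" --pt "1 0 0 0 0"

```text
time: 13.23
eef_pos: [0.4286, -0.0063, 0.105]
eef_rot: [0.961, 0.276, 0.001, 0.0]
contact_force: [1.6, 0.9, 1.2]
finger_gap: 0.177
```

```bash
python3 go.py; python3 shot.py 12 wrist 200,80,120,120
```

```text
t 13.2333 local tcp [109.    0.2 105. ] F [1.6 0.9 1.2] gap 0.177 Flocal [-1.9  0.1]
13.2333 [ 0.4286 -0.0063  0.105 ] [9.613e-01 2.756e-01 5.000e-04 1.000e-04] [1.61 0.94 1.21] 0.177
k 5.0
```

View pics/wrist12.png

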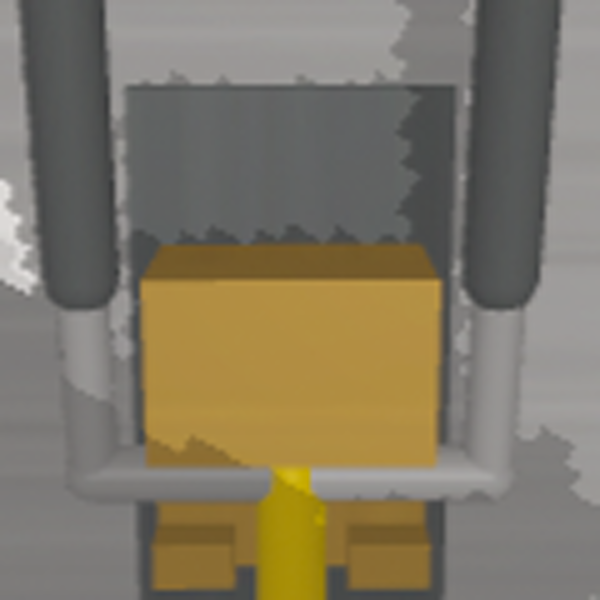

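```bash
python3 an.py wrist12.pkl 173.4:116 136:116 185.8:112 174.6:106 174.6:108 174.6:110
```

```text
173.4:116 68.13
136:116 52.75
185.8:112 74.7
174.6:106 71.37
174.6:108 70.82
174.6:110 70.28
```

Call:
play_rows --pt "1 -0.04 -0.025 -0.05 0" --pt "1 0 0 -0.05 0" --pt "1 0 0 0 0"

```text
time: 13.53
eef_pos: [0.4284, -0.0065, 0.1041]
eef_rot: [0.961, 0.276, 0.001, 0.0]
contact_force: [3.6, 1.4, 0.9]
finger_gap: 0.178
```

```bash
python3 go.py
```

```text
t 13.5333 local tcp [109.3   0.3 104.1] F [3.6 1.4 0.9] gap 0.178 Flocal [-3.8  0.8]
```

Call:
play_rows --pt "1 0 0 -0.05 0" --pt "1 0 0 -0.05 0" --pt "1 0 0 0 0"

```text
time: 13.78
eef_pos: [0.428, -0.0066, 0.1029]
eef_rot: [0.961, 0.276, 0.0, 0.0]
contact_force: [4.6, 2.2, 0.3]
finger_gap: 0.179
```

```bash
python3 go.py;  python3 shot.py 13 wrist 200,80,120,120
```

```text
t 13.7833 local tcp [109.7   0.2 102.9] F [4.6 2.2 0.3] gap 0.179 Flocal [-5.1  0.6]
13.7833 [ 0.428  -0.0066  0.1029] [9.613e-01 2.756e-01 3.000e-04 1.000e-04] [4.61 2.17 0.3 ] 0.179
k 5.0
```

View pics/wrist13.png

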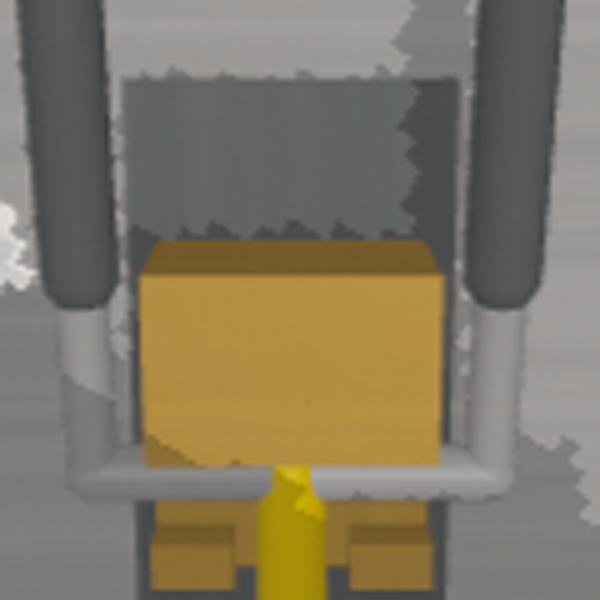

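Call:
play_rows --pt "1 0 0 -0.05 0" --pt "1 0 0 -0.05 0" --pt "1 0 0 0 0" --pt "1 0 0 0 0"

```text
time: 14.17
eef_pos: [0.4279, -0.0067, 0.1021]
eef_rot: [0.961, 0.276, 0.0, 0.0]
contact_force: [3.1, 1.1, 3.4]
finger_gap: 0.181
```

```bash
python3 go.py
```

```text
t 14.1667 local tcp [109.8   0.2 102.1] F [3.1 1.1 3.4] gap 0.181 Flocal [-3.3  0.7]
```

Call:
play_rows --pt "1 0 0 -0.05 0" --pt "1 0 0 -0.05 0" --pt "1 0 0 0 0" --pt "1 0 0 0 0"

```text
time: 14.5
eef_pos: [0.4279, -0.0068, 0.1016]
eef_rot: [0.961, 0.276, -0.0, 0.0]
contact_force: [0.3, 2.5, 9.5]
finger_gap: 0.182
```

```bash
python3 go.py; python3 shot.py 14 wrist,scene 200,80,120,120
```

```text
t 14.5 local tcp [109.9   0.2 101.6] F [0.3 2.5 9.5] gap 0.182 Flocal [-1.6 -2. ]
14.5 [ 0.4279 -0.0068  0.1016] [ 9.612e-01  2.758e-01 -0.000e+00  2.000e-04] [0.33 2.52 9.49] 0.182
k 5.0
k 5.0
```

View pics/wrist14.png

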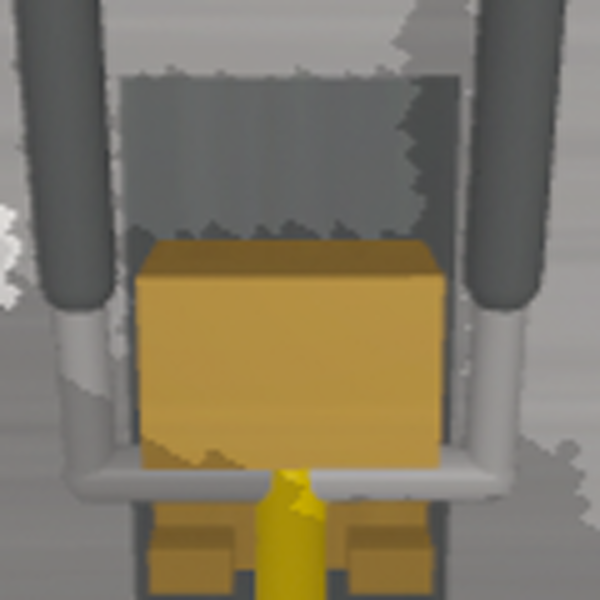

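View pics/scene14.png

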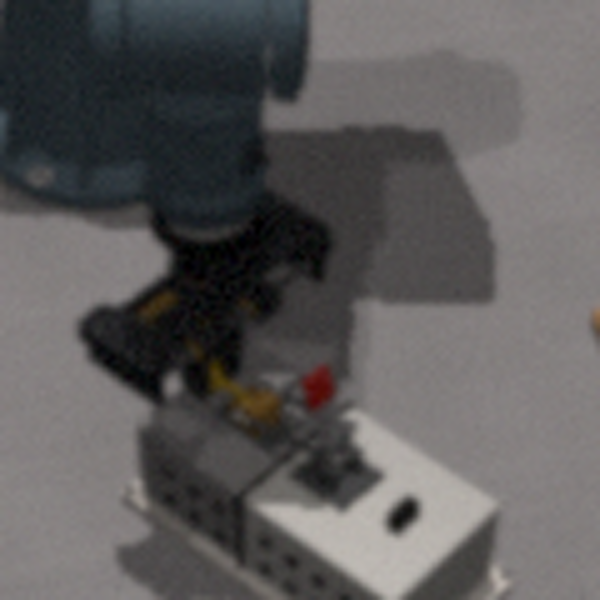

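Call:
play_rows --pt "1 0 0 0.06 0" --pt "1 0 0 0.03 0" --pt "1 0 0 0 0"

```text
time: 14.85
eef_pos: [0.4278, -0.0067, 0.1018]
eef_rot: [0.961, 0.276, 0.0, 0.0]
contact_force: [2.5, 1.3, 3.9]
finger_gap: 0.179
```

```bash
python3 go.py
```

```text
t 14.85 local tcp [1.099e+02 1.000e-01 1.018e+02] F [2.5 1.3 3.9] gap 0.179 Flocal [-2.8  0.3]
```

Call:
play_rows --pt "1 0.043 0.027 0.03 0" --pt "1 0.043 0.027 0 0" --pt "1 0.043 0.027 0 0" --pt "1 0.043 0.027 0 0" --pt "1 0.043 0.027 0 0" --pt "1 0.043 0.027 0 0" --pt "1 0 0 0 0"

```text
time: 15.43
eef_pos: [0.4281, -0.0061, 0.1015]
eef_rot: [0.961, 0.276, -0.003, 0.0]
contact_force: [-7.3, -8.2, 8.0]
finger_gap: 0.182
```

```bash
python3 go.py; python3 shot.py 15 wrist 200,80,120,120
```

```text
t 15.4333 local tcp [109.3  -0.2 101.5] F [-7.3 -8.2  8. ] gap 0.182 Flocal [10.6  3. ]
15.4333 [ 0.4281 -0.0061  0.1015] [ 9.611e-01  2.760e-01 -3.000e-03  3.000e-04] [-7.33 -8.2   8.02] 0.182
k 5.0
```

View pics/wrist15.png

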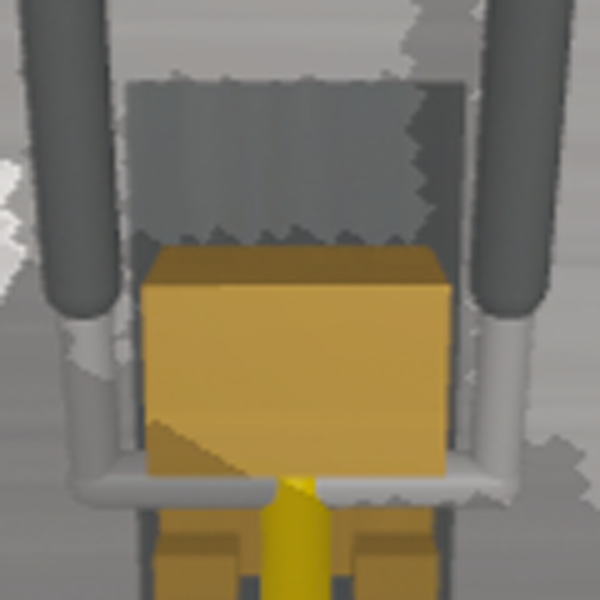

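Call:
play_rows --pt "1 -0.085 -0.053 0.06 0" --pt "1 -0.043 -0.027 0.05 0" --pt "1 0 0 0 0"

```text
time: 15.73
eef_pos: [0.4278, -0.0059, 0.1024]
eef_rot: [0.961, 0.276, -0.001, -0.0]
contact_force: [-2.3, -2.6, -0.9]
finger_gap: 0.18
```

```bash
python3 go.py; python3 shot.py 16 wrist 180,60,160,160; python3 an.py wrist15.pkl 175.2:116 137:116 188.2:112 195.6:112  176:106 176:108 176:110
```

```text
t 15.7333 local tcp [109.4  -0.5 102.4] F [-2.3 -2.6 -0.9] gap 0.18 Flocal [3.4 1. ]
15.7333 [ 0.4278 -0.0059  0.1024] [ 9.613e-01  2.757e-01 -1.300e-03 -3.000e-04] [-2.33 -2.6  -0.9 ] 0.18
k 3.75
175.2:116 68.05
137:116 52.73
188.2:112 74.81
195.6:112 78.08
176:106 71.22
176:108 70.65
176:110 70.08
```

View pics/wrist16.png

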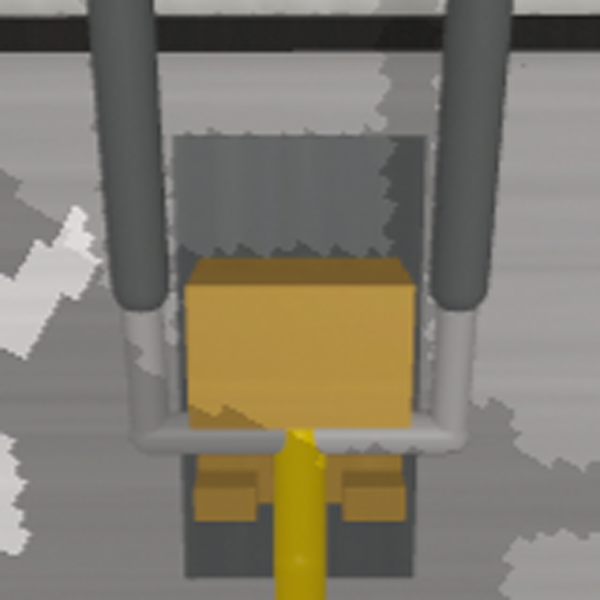

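Call:
play_rows --pt "1 0.043 0.027 0.02 0" --pt "1 0.043 0.027 0.02 0" --pt "1 0 0 0 0"

```text
time: 16.03
eef_pos: [0.4285, -0.0054, 0.1028]
eef_rot: [0.961, 0.276, -0.002, -0.0]
contact_force: [-3.7, -5.1, -1.6]
finger_gap: 0.178
```

```bash
python3 go.py
```

```text
t 16.0333 local tcp [108.6  -0.6 102.8] F [-3.7 -5.1 -1.6] gap 0.178 Flocal [5.8 2.4]
```

Call:
play_rows --pt "1 0.05 0.01 0 0" --pt "1 0.05 0.015 0 0" --pt "1 0 0 0 0"

```text
time: 16.28
eef_pos: [0.4294, -0.005, 0.1027]
eef_rot: [0.961, 0.276, -0.002, -0.0]
contact_force: [-3.4, -5.3, -1.2]
finger_gap: 0.18
```

```bash
python3 go.py; python3 shot.py 17 wrist 200,80,120,120
```

```text
t 16.2833 local tcp [107.6  -0.5 102.7] F [-3.4 -5.3 -1.2] gap 0.18 Flocal [5.7 2.7]
16.2833 [ 0.4294 -0.005   0.1027] [ 9.612e-01  2.759e-01 -1.800e-03 -5.000e-04] [-3.36 -5.3  -1.18] 0.18
k 5.0
```

View pics/wrist17.png

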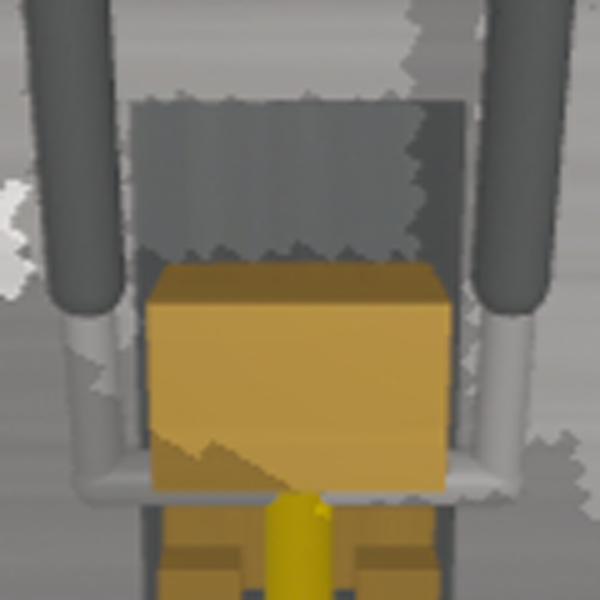

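Call:
play_rows --pt "1 0.045 0.02 0 0" --pt "1 0.045 0.02 0 0" --pt "1 0.045 0.02 0 0" --pt "1 0 0 0 0"

```text
time: 16.67
eef_pos: [0.4307, -0.0044, 0.1027]
eef_rot: [0.961, 0.276, -0.002, -0.001]
contact_force: [-3.6, -4.4, -1.1]
finger_gap: 0.176
```

```bash
python3 go.py
```

```text
t 16.6667 local tcp [106.2  -0.3 102.7] F [-3.6 -4.4 -1.1] gap 0.176 Flocal [5.4 1.8]
```

Call:
play_rows --pt "1 0.045 0.02 0 0" --pt "1 0.045 0.02 0 0" --pt "1 0 0 0 0"

```text
time: 16.92
eef_pos: [0.4315, -0.0039, 0.1026]
eef_rot: [0.961, 0.276, -0.002, -0.001]
contact_force: [-3.8, -3.2, -1.2]
finger_gap: 0.185
```

```bash
python3 go.py; python3 shot.py 18 wrist 200,80,120,120
```

```text
t 16.9167 local tcp [105.2  -0.3 102.6] F [-3.8 -3.2 -1.2] gap 0.185 Flocal [4.9 0.7]
16.9167 [ 0.4315 -0.0039  0.1026] [ 9.612e-01  2.759e-01 -1.800e-03 -6.000e-04] [-3.84 -3.19 -1.24] 0.185
k 5.0
```

View pics/wrist18.png

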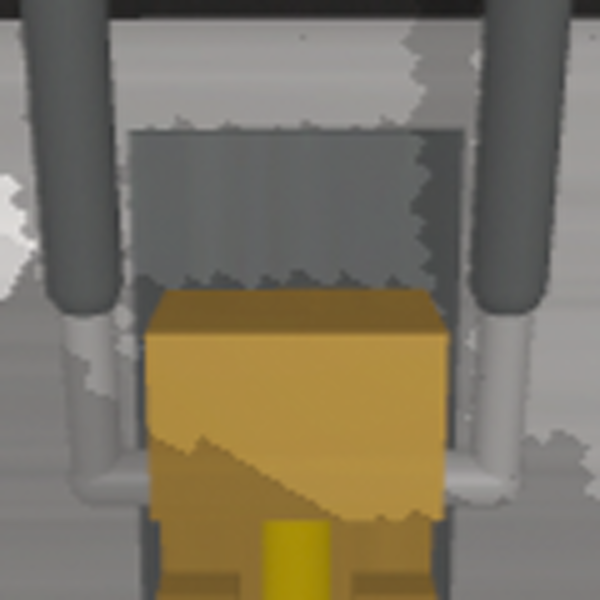

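Call:
play_rows --pt "1 0.045 0.025 0 0" --pt "1 0.045 0.025 0 0" --pt "1 0 0 0 0"

```text
time: 17.22
eef_pos: [0.4324, -0.0034, 0.1026]
eef_rot: [0.961, 0.276, -0.002, -0.001]
contact_force: [-3.6, -4.2, -1.3]
finger_gap: 0.177
```

```bash
python3 go.py
```

```text
t 17.2167 local tcp [104.2  -0.2 102.6] F [-3.6 -4.2 -1.3] gap 0.177 Flocal [5.3 1.6]
```

Call:
play_rows --pt "1 0.04 0.022 0 0" --pt "1 0 0 0 0"

```text
time: 17.38
eef_pos: [0.4327, -0.0032, 0.1026]
eef_rot: [0.961, 0.276, -0.002, -0.001]
contact_force: [-3.2, -4.3, -1.4]
finger_gap: 0.18
```

```bash
python3 go.py; python3 shot.py 19 wrist 200,80,120,120
```

```text
t 17.3833 local tcp [103.9  -0.2 102.6] F [-3.2 -4.3 -1.4] gap 0.18 Flocal [5.  1.9]
17.3833 [ 0.4327 -0.0032  0.1026] [ 9.612e-01  2.759e-01 -2.000e-03 -6.000e-04] [-3.23 -4.31 -1.42] 0.18
k 5.0
```

View pics/wrist19.png

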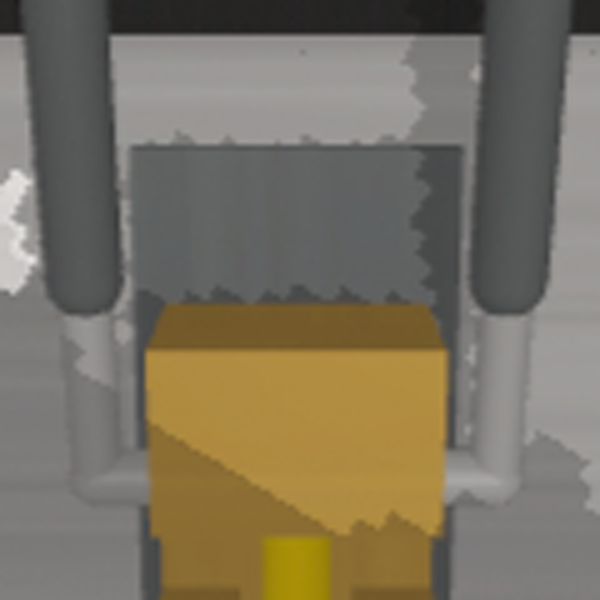

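```bash
python3 an.py wrist19.pkl 175:108 175:110 187.2:116 150:116; python3 go.py
```

```text
175:108 65.1
175:110 64.54
187.2:116 68.04
150:116 52.64
t 17.4333 local tcp [103.9  -0.3 102.6] F [-4.4 -5.  -0.8] gap 0.182 Flocal [6.4 1.9]
```

Call:
play_rows --pt "1 0.04 0.022 0 0" --pt "1 0 0 0 0"

```text
time: 17.6
eef_pos: [0.4328, -0.0031, 0.1025]
eef_rot: [0.961, 0.276, -0.002, -0.001]
contact_force: [-6.2, -5.4, 0.0]
finger_gap: 0.178
```

```bash
python3 go.py
```

```text
t 17.6 local tcp [103.8  -0.2 102.5] F [-6.2 -5.4  0. ] gap 0.178 Flocal [8.1 1.3]
```

Call:
play_rows --pt "1 0.04 0.022 0 0" --pt "1 0 0 0 0"

```text
time: 17.77
eef_pos: [0.4328, -0.0031, 0.1024]
eef_rot: [0.961, 0.276, -0.003, -0.001]
contact_force: [-7.0, -6.0, 0.8]
finger_gap: 0.173
```

```bash
python3 go.py
```

```text
t 17.7667 local tcp [103.7  -0.3 102.4] F [-7.  -6.   0.8] gap 0.173 Flocal [9.1 1.3]
```

Call:
play_rows --pt "1 -0.08 -0.05 0 0" --pt "0.6 0 0 0 0" --pt "0.6 0 0 0 0" --pt "0.6 0 0 0 0" --pt "0.6 0 0 0 0" --pt "0.6 0 0 0 0" --pt "0.6 0 0 1 0" --pt "0.6 0 0 2 0" --pt "0.6 0 0 3 0" --pt "0.6 0 0 3 0" --pt "0.6 0 0 3 0" --pt "0.6 0 0 0 0"

```text
time: 18.77
eef_pos: [0.4379, -0.0041, 0.2305]
eef_rot: [0.961, 0.276, 0.005, 0.003]
contact_force: [0.8, -0.2, 0.6]
finger_gap: 0.402
```

```bash
python3 go.py; python3 shot.py 20 wrist,scene 156,20,200,240 tab,lever_end
```

```text
t 18.7667 local tcp [100.    3.3 230.5] F [ 0.8 -0.2  0.6] gap 0.402 Flocal [-0.6  0.6]
18.7667 [ 0.4379 -0.0041  0.2305] [0.9612 0.2758 0.0047 0.0029] [ 0.79 -0.21  0.62] 0.402
k 2.5
wrist tab [(0.96, [251.6, 187.1])]
wrist lever_end [(0.91, [250.2, 13.3])]
k 2.5
scene tab [(0.41, [242.2, 154.6])]
scene lever_end [(0.62, [268.2, 157.6]), (0.53, [255.3, 165.9])]
```

View pics/wrist20.png

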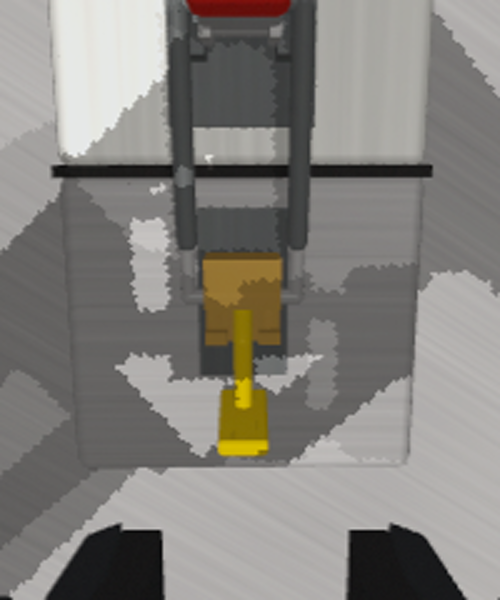

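View pics/scene20.png

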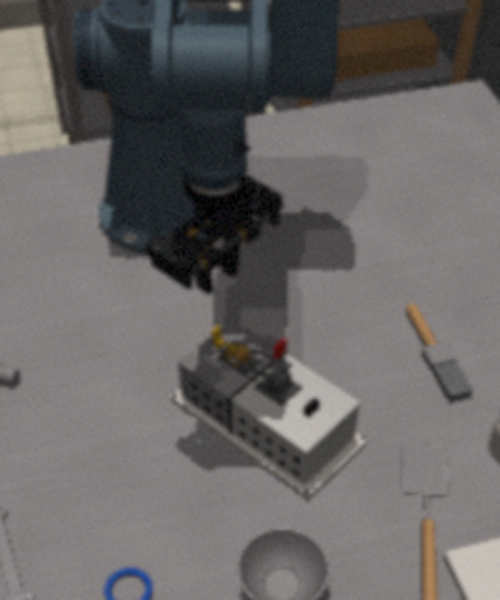

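Call:
play_rows --pt "1 0 0 0 0" --pt "1 0 0 0 0" --pt "1 1.1 0.7 0 0" --pt "1 1.1 0.7 0 0" --pt "1 1.1 0.7 0 0" --pt "1 1.1 0.7 0 0" --pt "1 1.1 0.7 0 0" --pt "1 1.1 0.7 0 0" --pt "1 0 0 0 0" --pt "1 0 0 0 0" --pt "1 0 0 0 0"

```text
time: 19.98
eef_pos: [0.4998, 0.0385, 0.223]
eef_rot: [0.961, 0.276, -0.001, -0.0]
contact_force: [0.7, -0.7, -0.3]
finger_gap: 0.006
```

```bash
python3 go.py 18,0,162; python3 shot.py 21 wrist,top 0,0,512,384 lever_end,tab
```

```text
t 19.9833 local tcp [2.49e+01 2.00e-01 2.23e+02] F [ 0.7 -0.7 -0.3] gap 0.006 Flocal [-0.2  1. ]
delta cm [ 0.571  0.388 -6.101]
19.9833 [0.4998 0.0385 0.223 ] [ 9.612e-01  2.758e-01 -7.000e-04 -2.000e-04] [ 0.71 -0.74 -0.31] 0.006
k 1.5625
wrist lever_end [(0.89, [259.6, 161.6]), (0.49, [493.8, 372.6])]
wrist tab [(0.74, [258.0, 270.2])]
k 1.5625
top lever_end []
top tab [(0.56, [257.9, 256.1])]
```

View pics/wrist21.png

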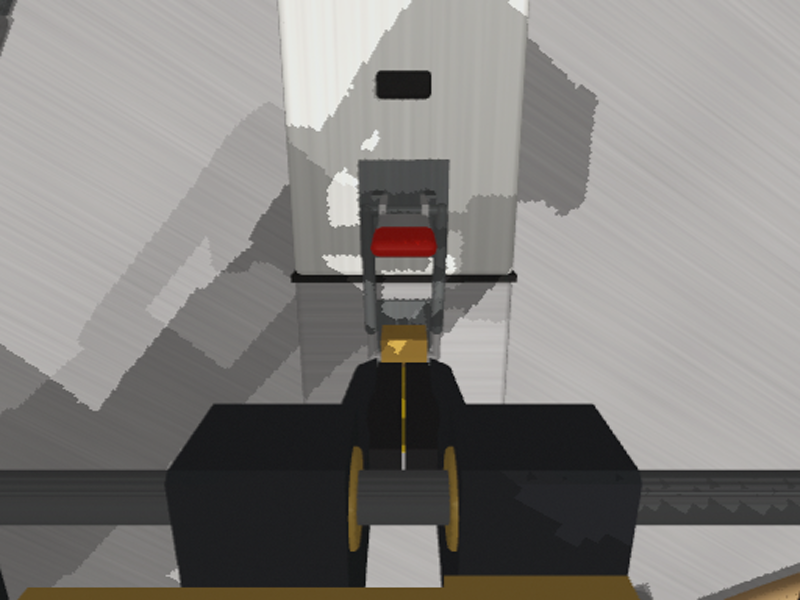

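```bash
python3 - <<'E'
from h import *
f=pickle.load(open("wrist21.pkl","rb"))
for th in range(68,96,4):
    L=latch(th,0); print(th,(L['end']+[1,0]).round(1),proj(f,M(MP,[(L['end'][0]+1,0,L['end'][1])]))[0].round(1))
print(proj(f,M(MP,[(-72,0,106.5),(26,0,92)])))
# closing path r=62 corner -> tcp with half thickness 9
for th in range(80,178,6):
    a=np.radians(th); r=62; print(th,np.round([-14+r*np.cos(a)+2.5*np.sin(a)+9,112+r*np.sin(a)-2.5*np.cos(a)],1))
E
```

```text
68 [ 13.  178.8] [258.7 196.4]
72 [  8.2 180.5] [258.7 189.7]
76 [  3.4 181.9] [258.7 182.4]
80 [ -1.5 182.9] [258.7 174.7]
84 [ -6.5 183.6] [258.6 166.4]
88 [-11.5 184. ] [258.6 157.8]
92 [-16.5 184. ] [258.6 148.9]
[[258.29568198  52.38583318]
 [258.5949885  177.53924159]]
80 [  8.2 172.6]
86 [  1.8 173.7]
92 [ -4.7 174. ]
98 [-11.2 173.7]
104 [-17.6 172.8]
110 [-23.9 171.1]
116 [-29.9 168.8]
122 [-35.7 165.9]
128 [-41.2 162.4]
134 [-46.3 158.3]
140 [-50.9 153.8]
146 [-55.  148.7]
152 [-58.6 143.3]
158 [-61.5 137.5]
164 [-63.9 131.5]
170 [-65.6 125.2]
176 [-66.7 118.8]
```

Call:
play_rows --pt "1 0.2 0.12 -1.0 0" --pt "1 0.2 0.12 -1.0 0" --pt "1 0.18 0.12 -1.0 0" --pt "1 0 0 -1.0 0" --pt "1 0 0 -1.1 0" --pt "1 0.25 0.16 0 0" --pt "1 0.25 0.16 0 0" --pt "1 0.17 0.1 0 0" --pt "1 0.17 0.1 0 0" --pt "1 0 0 0 0"

```text
time: 21.12
eef_pos: [0.5155, 0.0476, 0.1733]
eef_rot: [0.961, 0.276, 0.001, 0.0]
contact_force: [0.3, -0.4, -0.7]
finger_gap: 0.007
```

```bash
python3 go.py 1.8,0,173.7;python3 shot.py 22 wrist 100,80,320,240
```

```text
t 21.1167 local tcp [  6.8   1.  173.3] F [ 0.3 -0.4 -0.7] gap 0.007 Flocal [-0.1  0.5]
delta cm [0.367 0.346 0.041]
21.1167 [0.5155 0.0476 0.1733] [9.612e-01 2.758e-01 7.000e-04 3.000e-04] [ 0.33 -0.36 -0.7 ] 0.007
k 2.5
```

View pics/wrist22.png

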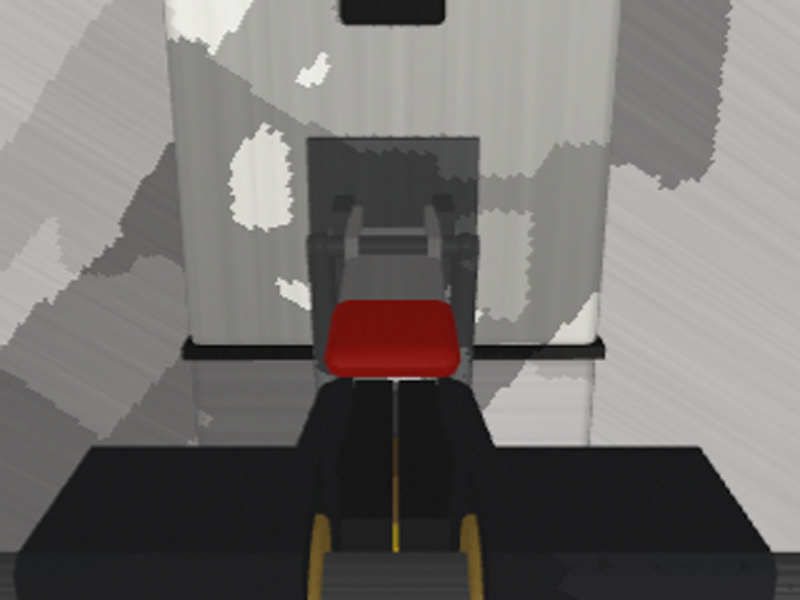

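Call:
play_rows --pt "1 0.16 0.11 0 0" --pt "1 0.16 0.11 0 0" --pt "1 0.16 0.11 0 0" --pt "1 0.16 0.11 0 0" --pt "1 0.16 0.11 0 0" --pt "1 0.16 0.11 0 0" --pt "1 0 0 0 0"

```text
time: 21.75
eef_pos: [0.5238, 0.0534, 0.1728]
eef_rot: [0.961, 0.276, -0.001, 0.001]
contact_force: [-4.7, -4.3, 5.6]
finger_gap: 0.008
```

```bash
python3 go.py -17.6,0,172.8;python3 shot.py 23 wrist 100,80,320,240
```

```text
t 21.75 local tcp [ -3.3   0.5 172.8] F [-4.7 -4.3  5.6] gap 0.008 Flocal [6.2 1.1]
delta cm [ 1.184  0.801 -0.003]
21.75 [0.5238 0.0534 0.1728] [ 9.612e-01  2.757e-01 -1.100e-03  5.000e-04] [-4.69 -4.26  5.56] 0.008
k 2.5
```

View pics/wrist23.png

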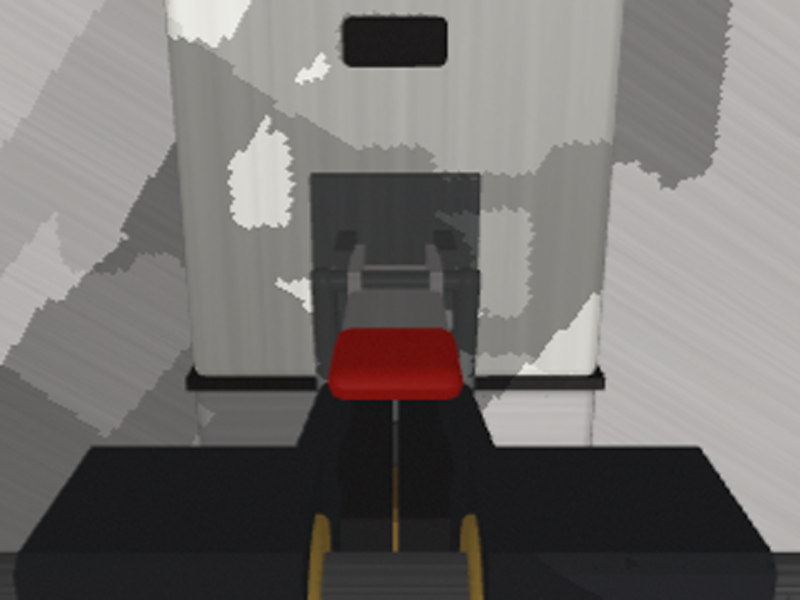

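Call:
play_rows --pt "1 0.17 0.11 0 0" --pt "1 0.17 0.11 0 0" --pt "1 0.17 0.11 0 0" --pt "1 0.17 0.11 0 0" --pt "1 0 0 0 0"

```text
time: 22.22
eef_pos: [0.5302, 0.0575, 0.1724]
eef_rot: [0.961, 0.276, -0.002, 0.001]
contact_force: [-5.3, -5.4, 3.4]
finger_gap: 0.005
```

```bash
python3 go.py -17.6,0,172.8;python3 shot.py 24 wrist,scene 100,80,320,240
```

```text
t 22.2167 local tcp [-10.9   0.4 172.4] F [-5.3 -5.4  3.4] gap 0.005 Flocal [7.4 1.8]
delta cm [0.544 0.391 0.041]
22.2167 [0.5302 0.0575 0.1724] [ 9.612e-01  2.757e-01 -1.700e-03  6.000e-04] [-5.3  -5.43  3.4 ] 0.005
k 2.5
k 2.5
```

View pics/wrist24.png

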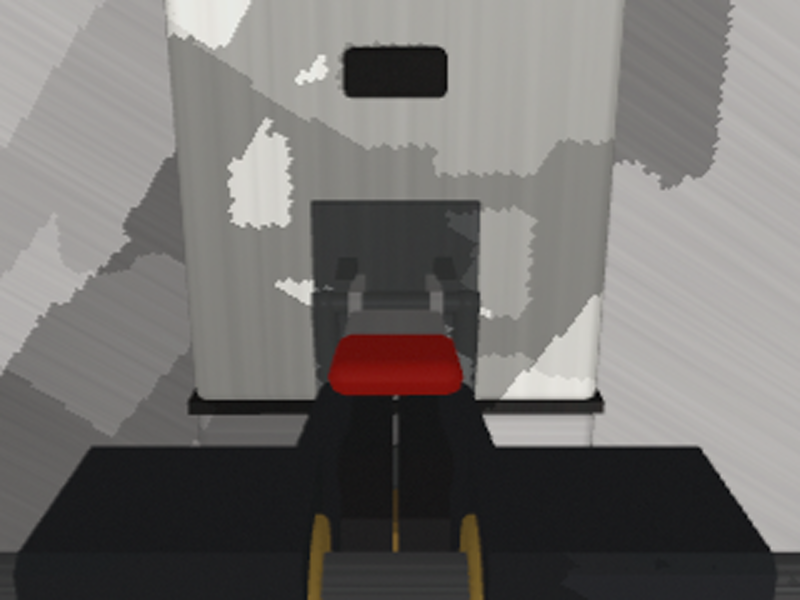

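View pics/scene24.png

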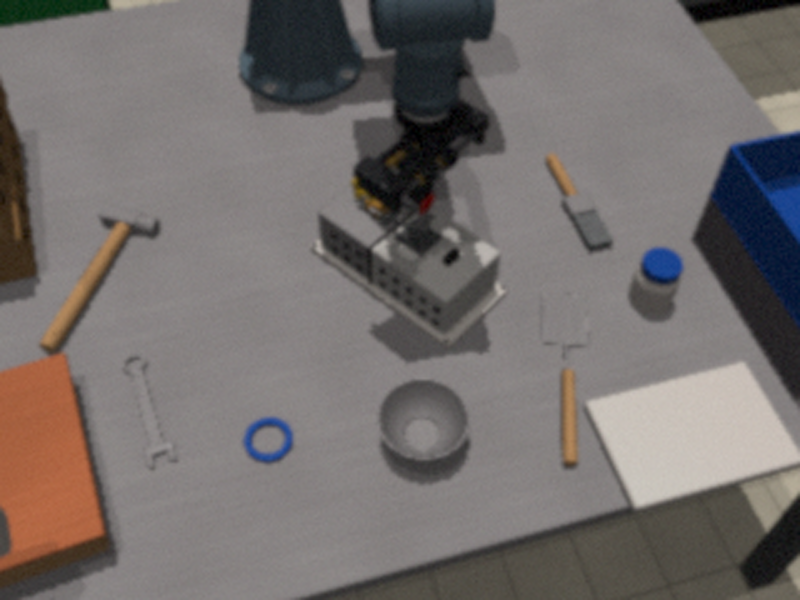

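Call:
play_rows --pt "1 0.2 0.13 -0.02 0" --pt "1 0.2 0.13 -0.02 0" --pt "1 0.2 0.13 -0.03 0" --pt "1 0.2 0.13 -0.04 0" --pt "1 0.2 0.13 -0.05 0" --pt "1 0.2 0.13 -0.06 0" --pt "1 0.2 0.13 -0.08 0" --pt "1 0 0 0 0"

```text
time: 22.98
eef_pos: [0.5435, 0.0661, 0.1685]
eef_rot: [0.961, 0.276, -0.003, 0.001]
contact_force: [-6.0, -6.9, 0.5]
finger_gap: 0.005
```

```bash
python3 go.py -41.2,0,162.4;python3 shot.py 25 wrist 100,80,320,240
```

```text
t 22.9833 local tcp [-26.9   0.2 168.5] F [-6.  -6.9  0.5] gap 0.005 Flocal [8.8 2.7]
delta cm [ 1.201  0.785 -0.614]
22.9833 [0.5435 0.0661 0.1685] [ 9.613e-01  2.756e-01 -2.700e-03  7.000e-04] [-6.02 -6.94  0.52] 0.005
k 2.5
```

View pics/wrist25.png

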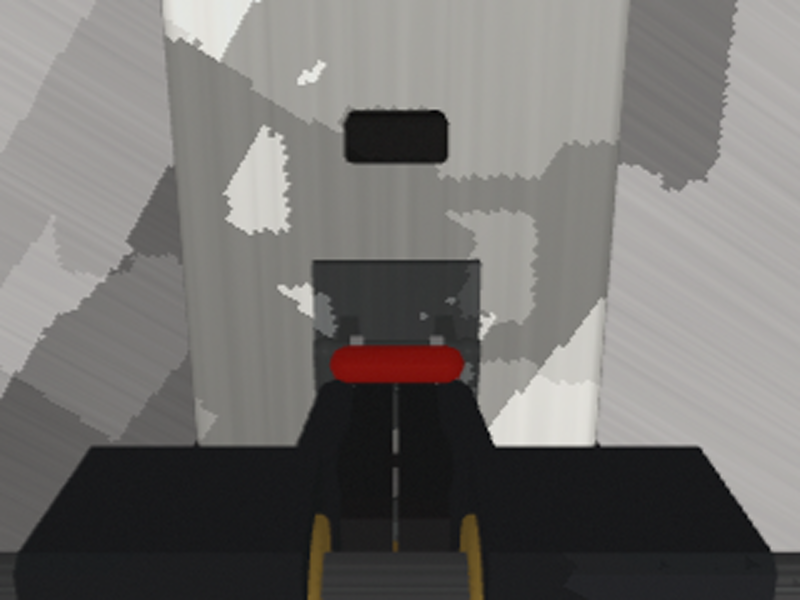

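Call:
play_rows --pt "1 0.19 0.12 -0.09 0" --pt "1 0.19 0.12 -0.1 0" --pt "1 0.19 0.12 -0.12 0" --pt "1 0.19 0.12 -0.13 0" --pt "1 0.18 0.11 -0.15 0" --pt "1 0.18 0.11 -0.16 0" --pt "1 0.17 0.11 -0.17 0" --pt "1 0.17 0.1 -0.18 0" --pt "1 0 0 0 0"

```text
time: 23.78
eef_pos: [0.5584, 0.0755, 0.1577]
eef_rot: [0.961, 0.276, -0.002, 0.001]
contact_force: [-5.1, -5.6, 1.5]
finger_gap: 0.008
```

```bash
python3 go.py -46.3,0,158.3;python3 shot.py 26 wrist 100,80,320,240
```

```text
t 23.7833 local tcp [-44.4   0.3 157.7] F [-5.1 -5.6  1.5] gap 0.008 Flocal [7.3 2. ]
delta cm [0.143 0.122 0.061]
23.7833 [0.5584 0.0755 0.1577] [ 9.613e-01  2.756e-01 -2.200e-03  5.000e-04] [-5.12 -5.62  1.46] 0.008
k 2.5
```

View pics/wrist26.png

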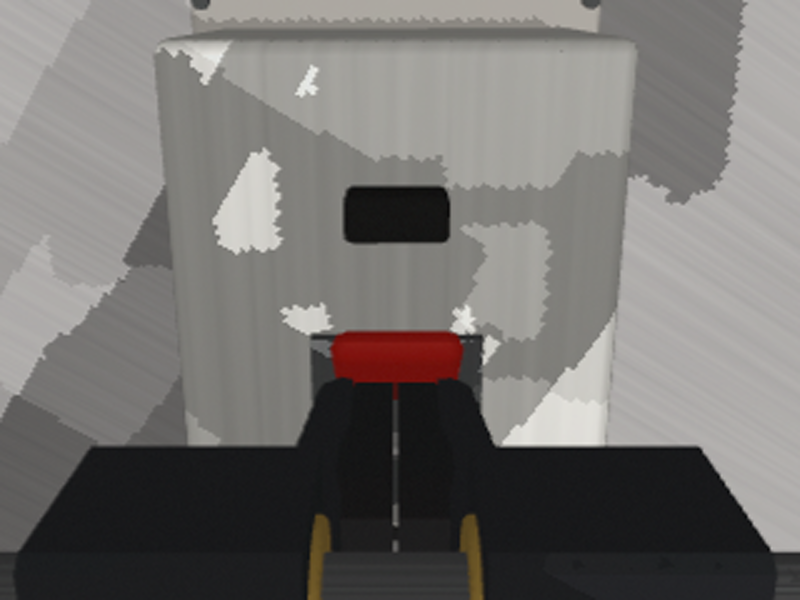

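Call:
play_rows --pt "1 0.17 0.1 -0.16 0" --pt "1 0.17 0.1 -0.17 0" --pt "1 0.16 0.1 -0.17 0" --pt "1 0.16 0.1 -0.18 0" --pt "1 0.15 0.09 -0.19 0" --pt "1 0.14 0.09 -0.2 0" --pt "1 0.13 0.08 -0.2 0" --pt "1 0.12 0.08 -0.2 0" --pt "1 0 0 0 0"

```text
time: 24.58
eef_pos: [0.571, 0.0838, 0.1432]
eef_rot: [0.961, 0.276, -0.001, -0.0]
contact_force: [-2.9, -2.0, 1.3]
finger_gap: 0.006
```

```bash
python3 go.py -58.6,0,143.3;python3 shot.py 27 wrist 100,80,320,240
```

```text
t 24.5833 local tcp [-5.950e+01 -1.000e-01  1.432e+02] F [-2.9 -2.   1.3] gap 0.006 Flocal [3.5 0.1]
delta cm [-0.075 -0.053  0.008]
24.5833 [0.571  0.0838 0.1432] [ 0.9613  0.2756 -0.0011 -0.    ] [-2.95 -1.98  1.27] 0.006
k 2.5
```

View pics/wrist27.png

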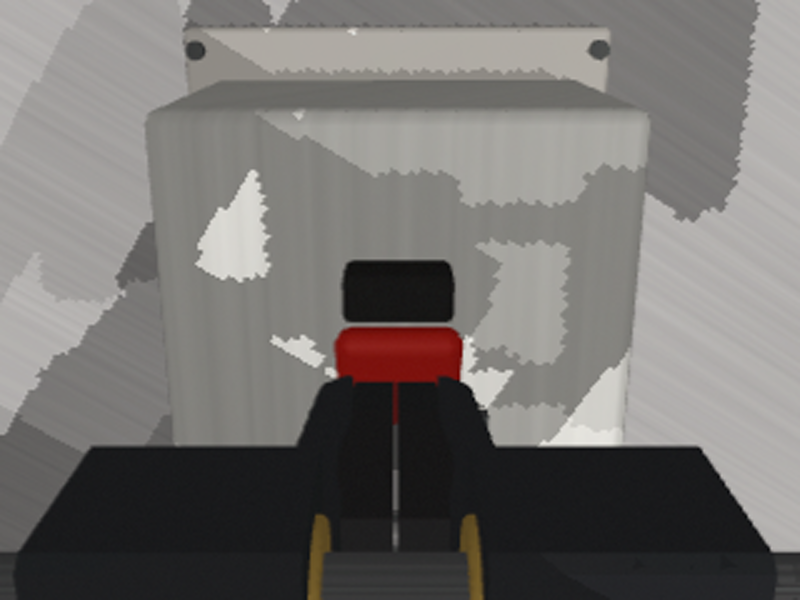

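Call:
play_rows --pt "1 0.07 0.04 -0.19 0" --pt "1 0.07 0.04 -0.19 0" --pt "1 0.06 0.04 -0.2 0" --pt "1 0.06 0.04 -0.2 0" --pt "1 0.06 0.04 -0.2 0" --pt "1 0.05 0.03 -0.2 0" --pt "1 0 0 0 0"

```text
time: 25.22
eef_pos: [0.5755, 0.0866, 0.1316]
eef_rot: [0.961, 0.276, 0.0, -0.0]
contact_force: [0.3, 0.8, -0.2]
finger_gap: 0.008
```

```bash
python3 go.py -65.6,0,125.2;python3 shot.py 28 wrist,scene 100,80,320,240
```

```text
t 25.2167 local tcp [-64.8  -0.  131.6] F [ 0.3  0.8 -0.2] gap 0.008 Flocal [-0.7 -0.5]
delta cm [ 0.065  0.04  -0.642]
25.2167 [0.5755 0.0866 0.1316] [ 9.613e-01  2.757e-01  2.000e-04 -1.000e-04] [ 0.29  0.78 -0.16] 0.008
k 2.5
k 2.5
```

View pics/wrist28.png

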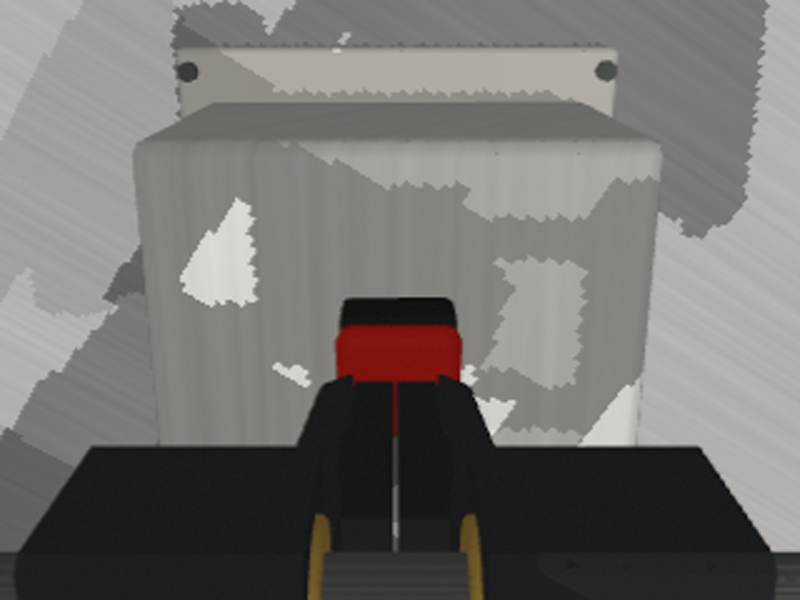

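View pics/scene28.png

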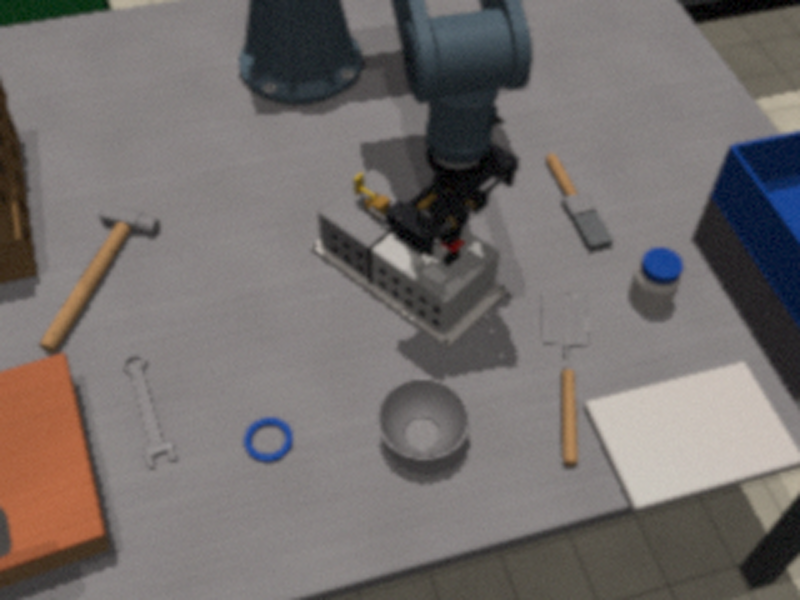

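Call:
play_rows --pt "1 0.03 0.02 -0.12 0" --pt "1 0.03 0.02 -0.12 0" --pt "1 0.02 0.01 -0.12 0" --pt "1 0.02 0.01 -0.12 0" --pt "1 0.02 0.01 -0.12 0" --pt "1 0 0 0 0"

```text
time: 25.82
eef_pos: [0.5763, 0.087, 0.1256]
eef_rot: [0.961, 0.276, -0.0, -0.0]
contact_force: [0.3, -0.3, 0.2]
finger_gap: 0.004
```

```bash
python3 go.py -66.5,0,121;python3 shot.py 29 wrist 100,80,320,240
```

```text
t 25.8167 local tcp [-65.7   0.  125.6] F [ 0.3 -0.3  0.2] gap 0.004 Flocal [-0.1  0.4]
delta cm [ 0.063  0.041 -0.463]
25.8167 [0.5763 0.087  0.1256] [ 9.613e-01  2.757e-01 -3.000e-04 -1.000e-04] [ 0.3  -0.3   0.16] 0.004
k 2.5
```

View pics/wrist29.png

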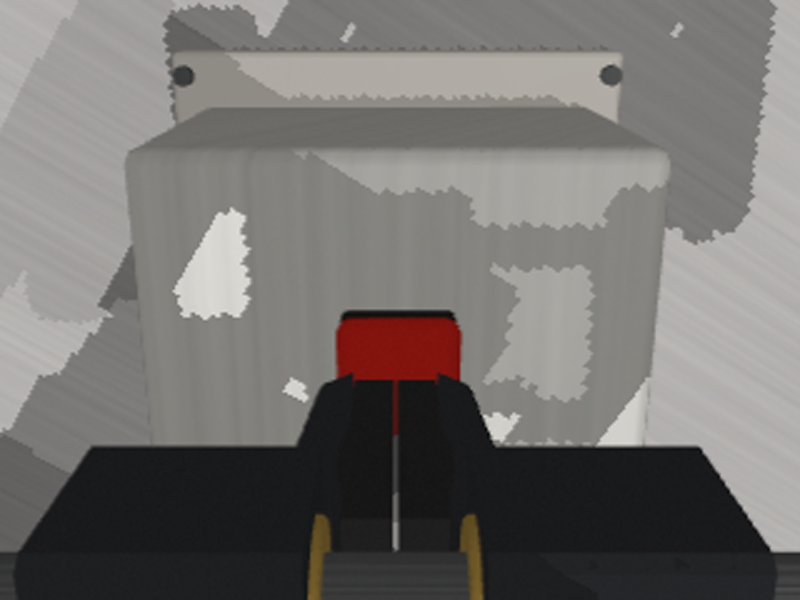

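Call:
play_rows --pt "1 0.02 0.01 -0.1 0" --pt "1 0.02 0.01 -0.1 0" --pt "1 0.01 0.01 -0.1 0" --pt "1 0.01 0 -0.1 0" --pt "1 0 0 0 0" --pt "1 0 0 0 0"

```text
time: 26.37
eef_pos: [0.5771, 0.0873, 0.122]
eef_rot: [0.961, 0.276, -0.0, -0.0]
contact_force: [-0.6, -0.2, -0.1]
finger_gap: 0.004
```

```bash
python3 go.py -66.5,0,118;python3 shot.py 30 wrist 100,80,320,240
```

```text
t 26.3667 local tcp [-66.6   0.2 122. ] F [-0.6 -0.2 -0.1] gap 0.004 Flocal [ 0.6 -0.1]
delta cm [-0.014  0.012 -0.396]
26.3667 [0.5771 0.0873 0.122 ] [ 9.613e-01  2.757e-01 -1.000e-04 -0.000e+00] [-0.56 -0.19 -0.09] 0.004
k 2.5
```

View pics/wrist30.png

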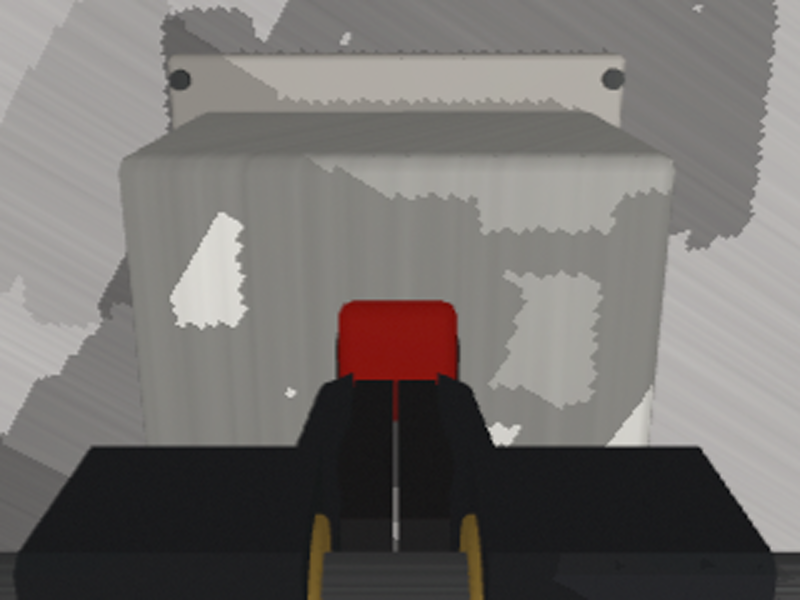

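Call:
play_rows --pt "1 0 0 1 0" --pt "1 0 0 2 0" --pt "1 0 0 3 0" --pt "1 -0.85 -0.5 3 0" --pt "1 -1.7 -1.0 2 0" --pt "1 -1.7 -1.0 0 0" --pt "1 -1.7 -1.0 0 0" --pt "1 0 0 0 0" --pt "1 0 0 0 0" --pt "1 0 0 0 0"

```text
time: 27.25
eef_pos: [0.5183, 0.0525, 0.2327]
eef_rot: [0.961, 0.275, 0.001, 0.0]
contact_force: [-0.2, 0.1, 0.3]
finger_gap: 0.006
```

```bash
python3 go.py ;python3 shot.py 31 wrist,scene 100,20,320,240 lever_end,bar,tab
```

```text
t 27.25 local tcp [  1.7  -1.7 232.7] F [-0.2  0.1  0.3] gap 0.006 Flocal [ 0.1 -0.2]
27.25 [0.5183 0.0525 0.2327] [9.613e-01 2.755e-01 6.000e-04 1.000e-04] [-0.2   0.11  0.32] 0.006
k 2.5
wrist lever_end [(0.65, [260.2, 72.0])]
wrist bar []
wrist tab [(0.62, [260.9, 291.2])]
k 2.5
scene lever_end [(0.62, [287.3, 183.3])]
scene bar [(0.56, [253.3, 159.6])]
scene tab [(0.46, [242.3, 151.1])]
```

View pics/wrist31.png

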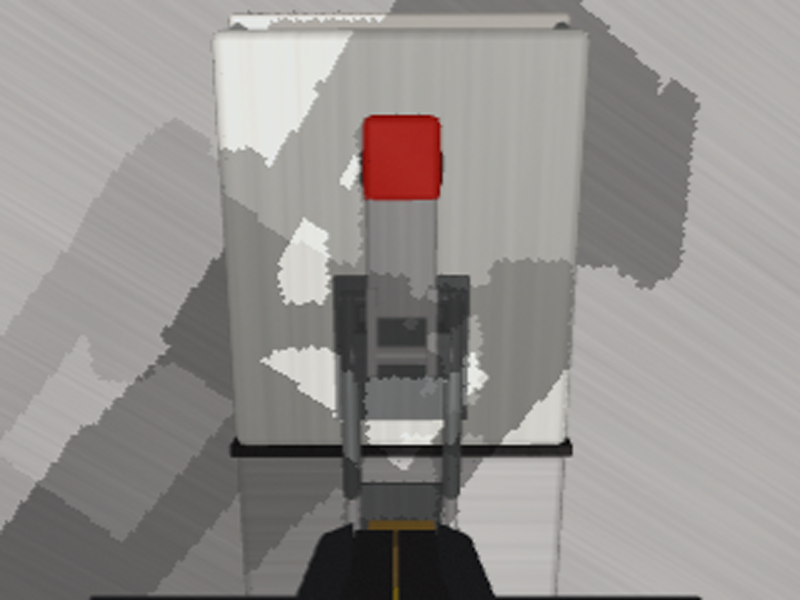

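View pics/scene31.png

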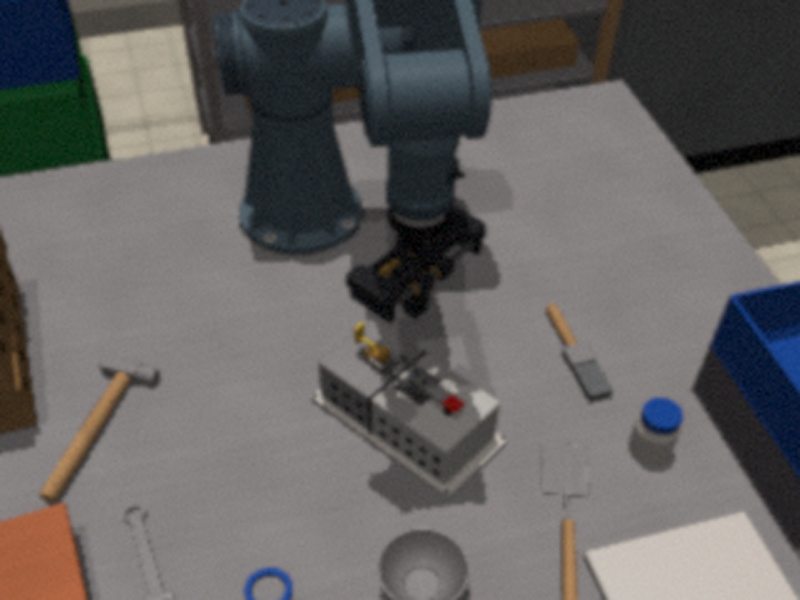

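Call:
play_rows --pt "1 -1.4 -0.85 1 0" --pt "1 -1.4 -0.85 1 0" --pt "1 -1.4 -0.85 1 0" --pt "1 -1.4 -0.85 1 0" --pt "1 0 0 0 0" --pt "1 0 0 0 0" --pt "1 0 0 0 0"

```text
time: 28.23
eef_pos: [0.462, 0.0185, 0.2718]
eef_rot: [0.961, 0.276, 0.0, -0.0]
contact_force: [0.7, -1.1, -0.1]
finger_gap: 0.004
```

```bash
python3 go.py ;python3 an.py wrist31.pkl 66:110 66:113 66:118; python3 shot.py 32 wrist 180,20,160,220;python3 - <<'E'
from h import *
f=pickle.load(open("wrist31.pkl","rb"))
for th in (164,168,172,174,176,178,180,182,184):
    L=latch(th,0); print(th,proj(f,M(MP,[(L['end'][0]+1,0,L['end'][1])]))[0].round(1))
E
```

```text
t 28.2333 local tcp [ 67.5  -3.  271.8] F [ 0.7 -1.1 -0.1] gap 0.004 Flocal [-0.   1.3]
66:110 -86.43
66:113 -86.31
66:118 -86.09
28.2333 [0.462  0.0185 0.2718] [ 9.613e-01  2.755e-01  2.000e-04 -1.000e-04] [ 0.71 -1.1  -0.06] 0.004
k 2.727272727272727
164 [260.9  69.5]
168 [260.8  67.9]
172 [260.7  66.9]
174 [260.7  66.6]
176 [260.7  66.4]
178 [260.6  66.4]
180 [260.6  66.5]
182 [260.6  66.7]
184 [260.6  67. ]
```

View pics/wrist32.png

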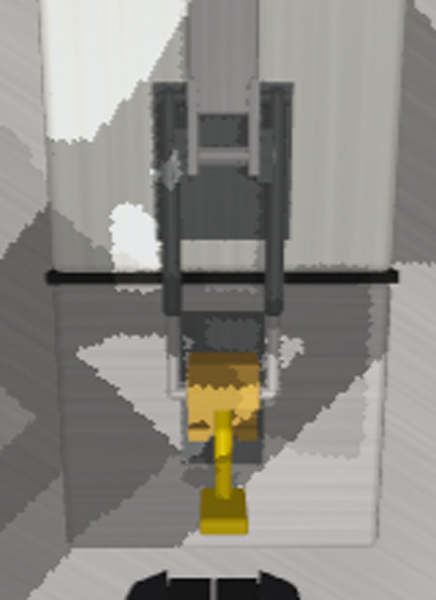

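```bash
python3 - <<'E'
from workcell import *
from h import *
f=grab_frame("scene")
print([ (a["score"],a["pixel"]) for a in place_of("lever_end",f)])
for th in (168,172,176,180,183):
    L=latch(th,0); print(th,proj(f,M(MP,[(L['end'][0]+1,0,L['end'][1]),(L['end'][0]+1,12,L['end'][1]),(L['end'][0]+1,-12,L['end'][1])])).round(1).tolist())
print("rest",proj(f,M(MP,[(-72,0,92)])))
im=f["img"][:,:,::-1][160:210,250:320]; cv2.imwrite("pics/s33.png",cv2.resize(im,None,fx=10,fy=10,interpolation=cv2.INTER_CUBIC))
print(state()["time"])
E
```

```text
[(0.47, [286.8, 180.4]), (0.33, [263.0, 189.3])]
168 [[283.3, 178.9], [281.1, 181.0], [285.6, 176.9]]
172 [[283.4, 180.0], [281.2, 182.0], [285.7, 178.0]]
176 [[283.5, 181.0], [281.2, 183.0], [285.7, 179.0]]
180 [[283.4, 182.0], [281.2, 184.0], [285.6, 180.0]]
183 [[283.3, 182.7], [281.1, 184.7], [285.5, 180.6]]
rest [[279.89688453 183.53086388]]
28.3833
```

View pics/s33.png

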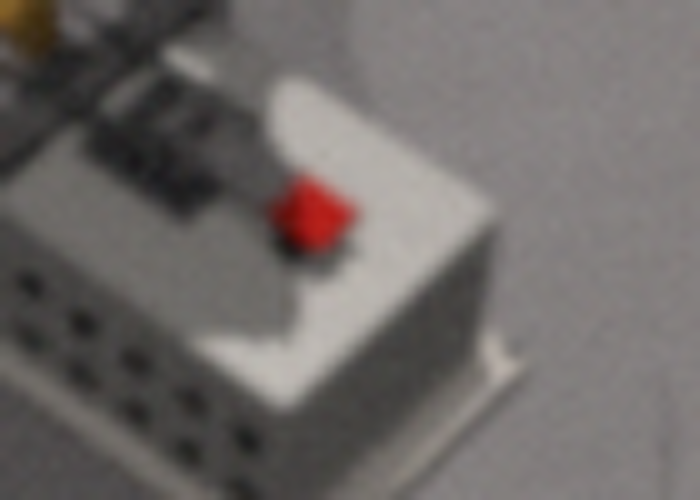

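```bash
python3 - <<'E'
from h import *
for n,obs in (("wrist28",80+325/2.5),("wrist29",80+318/2.5),("wrist30",200),("wrist31",66)):
    f=pickle.load(open(n+".pkl","rb")); print(n,obs)
    for dx in (0,1):
      out=[]
      for th in (162,166,170,174,178,182,184):
        L=latch(th,0); a=np.radians(th); e=L['end']+2.5*np.array([np.sin(a),-np.cos(a)])
        w=[proj(f,M(MP,[(e[0]+dx,y,e[1])]))[0] for y in(-11,11)]
        out.append((th,round(w[0][1],1),round(w[1][0]-w[0][0],1)))
      print(out)
E
```

```text
wrist28 210.0
[(162, np.float64(219.7), np.float64(49.1)), (166, np.float64(212.5), np.float64(47.8)), (170, np.float64(206.3), np.float64(46.5)), (174, np.float64(201.0), np.float64(45.2)), (178, np.float64(196.6), np.float64(44.0)), (182, np.float64(193.1), np.float64(42.8)), (184, np.float64(191.7), np.float64(42.2))]
[(162, np.float64(221.7), np.float64(49.0)), (166, np.float64(214.5), np.float64(47.7)), (170, np.float64(208.3), np.float64(46.4)), (174, np.float64(202.9), np.float64(45.1)), (178, np.float64(198.5), np.float64(43.9)), (182, np.float64(195.0), np.float64(42.7)), (184, np.float64(193.5), np.float64(42.1))]
wrist29 207.2
[(162, np.float64(227.1), np.float64(50.9)), (166, np.float64(219.5), np.float64(49.5)), (170, np.float64(212.8), np.float64(48.1)), (174, np.float64(207.2), np.float64(46.8)), (178, np.float64(202.5), np.float64(45.5)), (182, np.float64(198.7), np.float64(44.2)), (184, np.float64(197.1), np.float64(43.5))]
[(162, np.float64(229.2), np.float64(50.8)), (166, np.float64(221.5), np.float64(49.4)), (170, np.float64(214.9), np.float64(48.0)), (174, np.flo
[... 708 characters left out ...]
82, np.float64(204.6), np.float64(45.0)), (184, np.float64(202.9), np.float64(44.3))]
wrist31 66
[(162, np.float64(70.1), np.float64(32.5)), (166, np.float64(68.0), np.float64(32.0)), (170, np.float64(66.4), np.float64(31.4)), (174, np.float64(65.4), np.float64(30.8)), (178, np.float64(65.0), np.float64(30.2)), (182, np.float64(65.1), np.float64(29.7)), (184, np.float64(65.3), np.float64(29.4))]
[(162, np.float64(71.7), np.float64(32.5)), (166, np.float64(69.5), np.float64(31.9)), (170, np.float64(67.9), np.float64(31.4)), (174, np.float64(66.9), np.float64(30.8)), (178, np.float64(66.4), np.float64(30.2)), (182, np.float64(66.5), np.float64(29.6)), (184, np.float64(66.7), np.float64(29.3))]
```

```bash
python3 -c "
from workcell import *
print(robot.job_done())"
```

```text
the job is handed in; nothing more can be done
None
```

The latch is hooked and closed, and I handed the job in at about 28 s. The gentle-push limit was probably exceeded while I felt for the keeper.

**How it went:**
- I gripped the yellow tab and put the crossbar down between nose and lip. I then drew it back under the nose until it met the hook face, at about x = 62.6 by the camera.
- I threw the lever over centre with shut fingers and stopped pushing about 7 degrees above level, where it snapped down by itself. The arm then went clear.

**Last checks:**
- **Bar:** the final wrist picture shows it under the nose, with the sprung rods drawn out.
- **Lever:** the last close-up before the arm withdrew puts it at or slightly past level (end about 2 to 4 degrees low), with the rest hidden beneath it. The scene camera was too coarse to confirm that angle.
- **Other things on the table:** I did not touch any of them.

**Over the asked limit:** you asked for half a kilo (about 5 N) at most.
- **Down on the keeper's floor:** the push read about 9.5 N for a moment before I eased off.
- **First pull back:** this read about 10.6 N sideways and 8 N downwards, before I eased off and lifted. I put the sideways part down to friction in the lever and on the keeper's floor.
- **Against the hook face:** the tool read 9.1 N. About 5.5 N of that was lever friction, so I estimate about 3.5 N on the face itself.

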